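Make up two change-gear studs

ROBOT

A 7-joint arm with a two-finger parallel gripper is mounted at the origin on the work surface. World frame = base frame: x ahead of the robot, y to its left, z up, the work surface at z = 0. Lengths are in m, angles in rad, forces in N, time in s.
With the tool pointing down it reaches from about 0.425 to 0.875 m from the base axis. Payload 4.7 kg.
Tool frame: the origin (TCP) lies between the finger pads; the fingertips stand 11 mm ahead of it and the grasp point (between the pads) lies 8 mm behind it; z points along the fingers, y is the direction in which the jaws open and shut (so a half turn about z gives the same grasp; the last joint's range is limited). The gripper opens to 87 mm and grips with 3 to 60 N. Pads are 19 mm wide; open, the fingers measure 117 mm over their backs; the gripper's body (75 mm by 190 mm) begins 51 mm behind the grasp point.
Start: joints at [1.149, 0.321, -0.07, 1.45, 0.023, 1.371, -0.057], TCP at [0.274, -0.589, 0.196] pointing down, gripper open.
Joint ranges: [-2.86, 2.86], [-0.3, 2.09], [-1.38, 1.24], [0.06, 2.45], [-1.56, 4.7], [0.09, 2.05], [-2.69, 2.69]. Speed limits (rad/s): [2.57, 2.57, 3.14, 3.14, 3.14, 3.14, 3.14].

INTERFACE

Orientations are given as a rotation vector (axis times angle).
In Python, from bench import ctrl gives the robot as it stands.
- The arm moves only by the tool servo_tool, never from a script. Its argument "series" is a list of rows, each an object with "travel": the shift along the tool's x, y, z in m, a list of three; "angular": the turn, a rotation vector about the tool's x, y, z in rad, a list of three. A call has 1 to 5 rows; each row shifts and turns the commanded pose from where the row before left it, along the tool's axes as they then stand; what a row does not reach is not made up. A row lasts 1/10 s, in which the tool goes at most 50 mm and 8.59 degrees, less where a joint would pass 70% of its speed; a pose out of reach is approached as far as the arm can. A call with a gripper value outside its range is refused whole. "claw" is the finger opening in m, from 0 to 0.087, set as the call begins (left out, the last holds). The fingers move at their own pace and stop on an object; "squeeze" is the grip in N (left out, the last holds). Time passes only in rows, so rows that do not move let the fingers close. It gives the time, the measured TCP pose, the force and the opening at its end, in the units of the state.
- ctrl.get_state(): the state, without advancing time (a new reading comes with each control period).
- ctrl.get_image(name): name is "scene" or "top" or "wrist"; returns the picture (384x512x3 uint8, red, green, blue); there is no depth.
- ctrl.calibration(name): a dict with "fx", "fy", "cx", "cy" (pixels), "rvec" (rotation vector, rad) and "tvec" (3), from world to camera coordinates, as OpenCV has them. Camera axes: x right, y down, z forward; pixel columns grow to the right and rows downward; lengths in m; the calibration is good to about 2 mm. A picture is of the moment at which its call begins: read the wrist's pose just before it. calibration takes no time and is no camera call; for the wrist camera it gives the pose at the moment of the call.
- ctrl.close_job(): hands the job in, once; it reports no verdict.
The state is a dict: "time": time; "joint_positions": joint angles; "qd": joint speeds; "joint_torque": joint torques, N m; "position": TCP position; "tool_rot": TCP orientation; "ft_force": force on the tool from outside, world axes, zero at the start; "torque": the same for the moment, N m; "grip_width": opening from 0.0 (shut) to 1.0 (fully open).
Only numpy, scipy, OpenCV 4.12 (cv2) and the standard library are available. Lean on these libraries where they do the work, as an engineer would, in place of code of your own. Each camera call takes 0.05 s, during which the arm holds its last target.

TASK

Make up the two change-gear studs for the lathe. On the stud of the red stand put the steel gear first, then the brass collar, then the orange cap on top; on the stud of the blue stand put the green collar first and the yellow gear on top. Seat every part flat on the one below, let go of them all, and leave the nut, the grease tin and the square where they lie.

Things in the scene. Friction and masses are not known exactly. Their poses are not given: they have to be found in the camera images.
- steel_gear: bright grey steel gear wheel lying flat: 56 mm over the teeth, 16 mm thick, with a 20 mm through bore; 0.2 to 0.35 kg. Origin: centre of its underside, on its axis; z up along the axis.
- brass_collar: golden brass spacer collar (plain ring) standing on its flat end: 34 mm outside diameter, 18 mm tall, 20 mm through bore; about 0.1 kg. Origin: centre of its underside, on its axis; z up along the axis.
- orange_cap: orange knurled plastic end cap, closed flat top up and open below: 32 mm in diameter, 22 mm tall, with a blind bore 20 mm wide and 16 mm deep from below; about 0.04 kg. Origin: centre of its underside, on its axis; z up along the axis.
- green_collar: green plastic spacer collar (plain ring) standing on its flat end: 34 mm outside diameter, 18 mm tall, 20 mm through bore; about 0.03 kg. Origin: centre of its underside, on its axis; z up along the axis.
- yellow_gear: yellow plastic gear wheel lying flat: 50 mm over the teeth, 16 mm thick, with a 20 mm through bore; about 0.04 kg. Origin: centre of its underside, on its axis; z up along the axis.
- red_stand: stud stand with a red block, fixed to the bench: block 84 x 84 x 24 mm with a dark steel seat disc (48 mm across, 2 mm thick) on it, so that the seat for parts lies 26 mm above the bench; from its centre rises a smooth vertical steel stud, 14 mm in diameter, 46 mm tall above the seat (tip 72 mm above the bench), its last 9 mm tapering to a 6 mm tip. Origin: centre of the block's underside, on the stud's axis; z up.
- blue_stand: stud stand with a blue block, fixed to the bench: block 84 x 84 x 24 mm with a dark steel seat disc (48 mm across, 2 mm thick) on it, so that the seat for parts lies 26 mm above the bench; from its centre rises a smooth vertical steel stud, 14 mm in diameter, 46 mm tall above the seat (tip 72 mm above the bench), its last 9 mm tapering to a 6 mm tip. Origin: centre of the block's underside, on the stud's axis; z up.
- hex_nut: bystander: big dark steel hexagon nut lying flat, 36 mm across flats, 20 mm tall, loose. Origin: centre of its underside.
- grease_tin: bystander: small round grey tin with an aluminium lid, 45 mm in diameter, 30 mm tall, loose. Origin: centre of its underside.
- square: bystander: L-shaped steel engineer's square lying flat, loose, about 105 x 75 mm and 14 mm tall. Its dark stock (16 x 75 mm) runs along its y, centred 40 mm to the -x side of the origin; its blade runs along x at y = -26 mm, from x = -33 to 57 mm. Origin: on the bench, near its middle.
Mind the look-alikes: they are no part of the job. What is shaped like the steel_gear but purple is not meant. Of the things shaped like the yellow_gear, the yellow one is meant.

How it is judged:
At the end, for the whole second after the job is handed in: Red stud, from the bottom: steel gear, brass collar, orange cap; blue stud: green collar, yellow gear. Each within 6 mm of the stud's axis and 4 mm of its seated height (underside 26, 42, 60 mm over the bench on red; 26, 44 mm on blue), level within 0.12 rad, at rest (under 20 mm/s) (horizontal distance between each of steel_gear, brass_collar, orange_cap and red_stand below 0.006 m and z of steel_gear in the frame of red_stand between 0.022 and 0.03 m and angle between each of steel_gear, brass_collar, orange_cap, green_collar, yellow_gear's own z axis and vertical below 0.12 rad and linear speed of each of steel_gear, brass_collar, orange_cap, green_collar, yellow_gear below 0.02 m/s and z of brass_collar in the frame of red_stand between 0.038 and 0.046 m and z of orange_cap in the frame of red_stand between 0.056 and 0.064 m and horizontal distance between each of green_collar, yellow_gear and blue_stand below 0.006 m and z of green_collar in the frame of blue_stand between 0.022 and 0.03 m and z of yellow_gear in the frame of blue_stand between 0.04 and 0.048 m); the robot touches nothing.
It fails at once if the hexagon nut is pushed more than 25 mm from where it lay (distance of hex_nut from where it was at the start of the episode above 0.025 m).
It fails at once if the grease tin is pushed more than 25 mm from where it lay (distance of grease_tin from where it was at the start of the episode above 0.025 m).
It fails at once if the engineer's square is pushed more than 25 mm from where it lay (distance of square from where it was at the start of the episode above 0.025 m).
It also fails if it takes over 109 s, if anything falls off the work surface, if the arm or the gripper's body presses on something with over 40 N, if the wrist force passes 120 N, or if a joint passes its speed limit or range.

## Working session

There is one attempt and no reset: what is moved stays moved. The work goes in short steps, Python scripts to look and compute and a tool call to move; the robot and the scene stay as the last step left them, time stands still between calls to the robot, and variables do not carry over. Pictures are saved under pics/ and viewed, and the job is handed in when it is done.

Besides the shell and the picture viewer there is one more tool, called after "Emit:" by a JSON object that holds its "fn" and its "kwargs", one argument or row to a line. servo_tool: Moves the arm, as the interface text tells. Its arguments: {"type":"object","properties":{"series":{"type":"array","items":{"type":"object","properties":{"travel":{"type":"array","items":{"type":"number"}},"angular":{"type":"array","items":{"type":"number"}}}}},"claw":{"type":"number"},"squeeze":{"type":"number"}},"required":["series"]}

```bash
ls; mkdir -p pics
python3 - <<'E'
from bench import ctrl
import cv2
s=ctrl.get_state()
for k,v in s.items(): print(k,v)
for n in ("scene","top","wrist"):
    im=ctrl.get_image(n); cv2.imwrite(f"pics/{n}0.png",im[:,:,::-1]); print(n,ctrl.calibration(n))
E
```

```text
pics
time 0.0
joint_positions [ 1.14907013  0.32184818 -0.07009106  1.45171806  0.02262624  1.37075761
 -0.05690547]
qd [-0.00051533  0.00012994 -0.001002   -0.00055177  0.00086326  0.00074198
  0.00086741]
joint_torque [ 2.41714934e-04 -4.91285098e+01 -4.03567208e-01 -3.12526131e+01
 -6.37806044e-02  4.37191303e-02  1.61109811e-04]
position [ 0.27409194 -0.58870851  0.19482364]
tool_rot [-3.06545982e+00 -6.78842251e-01  8.45269873e-04]
ft_force [0.04776485 0.21124413 0.67114572]
torque [-0.02416571 -0.02264428  0.00448024]
grip_width 0.999322989439655
scene {'fx': 446.2639870434926, 'fy': 446.2639870434926, 'cx': 258.62632833132574, 'cy': 197.02471277963602, 'rvec': array([ 2.30383308,  0.94564164, -0.31500863]), 'tvec': array([-0.40526721, -0.3043205 ,  1.32375147])}
top {'fx': 365.7534738023943, 'fy': 365.7534738023943, 'cx': 251.60258633735413, 'cy': 193.32032263914928, 'rvec': array([ 2.16591887, -2.15074821,  0.1830869 ]), 'tvec': array([0.00191001, 0.58126406, 0.75407004])}
wrist {'fx': 326.85419597315473, 'fy': 326.85419597315473, 'cx': 254.76552186947663, 'cy': 192.33078598123458, 'rvec': array([-2.46226007,  1.56959658,  0.20312477]), 'tvec': array([-0.65053242, -0.03032681,  0.39008599])}
```

View pics/top0.png

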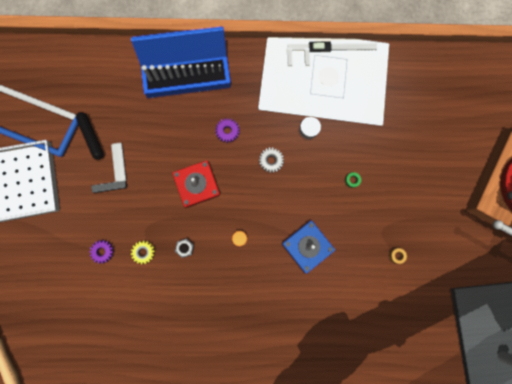

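View pics/scene0.png

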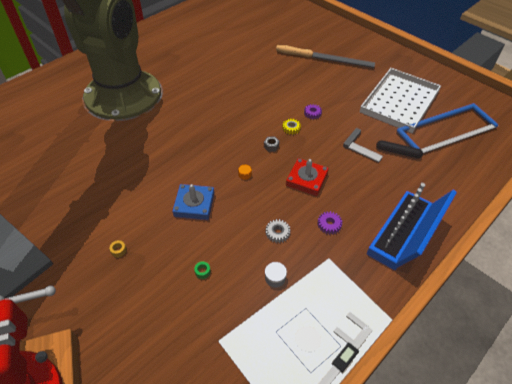

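View pics/wrist0.png

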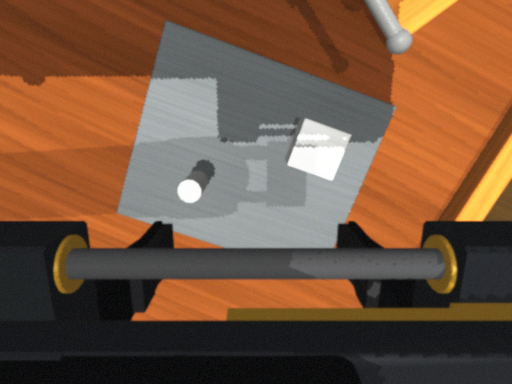

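```bash
cat > h.py <<'E'
import numpy as np, cv2
from scipy.spatial.transform import Rotation as R
from bench import ctrl
def cam(n,c=None):
    c=c or ctrl.calibration(n)
    K=np.array([[c['fx'],0,c['cx']],[0,c['fy'],c['cy']],[0,0,1]])
    return K,cv2.Rodrigues(np.array(c['rvec']))[0],np.array(c['tvec'])
def ray(px,z,C):
    K,Rm,t=C; d=Rm.T@np.linalg.solve(K,[px[0],px[1],1.]); o=-Rm.T@t
    return o+d*(z-o[2])/d[2]
def proj(P,C):
    K,Rm,t=C; p=K@(Rm@np.array(P)+t); return p[:2]/p[2]
def snap(n,f=None):
    C=cam(n); im=ctrl.get_image(n)[:,:,::-1].copy()
    if f: cv2.imwrite(f"pics/{f}.png",im)
    return im,C
HSV=dict(red=[(0,150,90),(6,255,255)],orange=[(9,140,190),(19,255,255)],yellow=[(25,120,120),(34,255,255)],
 green=[(45,100,60),(80,255,255)],blue=[(105,130,60),(125,255,255)],purple=[(130,80,60),(160,255,255)])
def blobs(im,lo,hi,amin=40):
    m=cv2.inRange(cv2.cvtColor(im,cv2.COLOR_BGR2HSV),np.array(lo),np.array(hi))
    cs,_=cv2.findContours(m,cv2.RETR_EXTERNAL,cv2.CHAIN_APPROX_NONE)
    return [c for c in cs if cv2.contourArea(cv2.convexHull(c))>amin]
E
python3 - <<'E'
from h import *
im=cv2.imread('pics/top0.png'); C=cam('top'); print('cam pos',-C[1].T@C[2])
hsv=cv2.cvtColor(im,cv2.COLOR_BGR2HSV)
for n,(x,y) in dict(steel=(271,151),brass=(399,249),orange=(239,239),green=(347,180),yellow=(142,244),red=(182,192),blue=(295,245),pur=(227,122),nut=(177,248),wood=(250,300),tin=(311,127),sq=(119,160)).items(): print(n,hsv[y,x],ray((x,y),0.01,C).round(3))
crops=[]
for (x,y) in [(271,160),(399,256),(239,239),(353,180),(142,253),(195,183),(308,247),(184,248)]:
    crops.append(cv2.resize(im[y-25:y+25,x-25:x+25],(200,200),interpolation=cv2.INTER_CUBIC))
cv2.imwrite('pics/crops0.png',np.vstack([np.hstack(crops[:4]),np.hstack(crops[4:])]))
E
```

```text
cam pos [0.46701854 0.02575904 0.82929086]
steel [ 35   7 221] [ 0.685 -0.039  0.01 ]
brass [ 19 156 211] [ 0.463 -0.325  0.01 ]
orange [ 19 163 236] [0.483 0.033 0.01 ]
green [ 64 144 159] [ 0.619 -0.213  0.01 ]
yellow [ 30 147 236] [0.471 0.246 0.01 ]
red [  1 202 207] [0.587 0.162 0.01 ]
blue [109 167 194] [ 0.471 -0.092  0.01 ]
pur [141 156 181] [0.753 0.063 0.01 ]
nut [ 38   5 192] [0.463 0.169 0.01 ]
wood [ 10 166 120] [0.352 0.007 0.01 ]
tin [ 98   4 244] [ 0.744 -0.133  0.01 ]
sq [ 36   6 221] [0.66  0.307 0.01 ]
```

View pics/crops0.png

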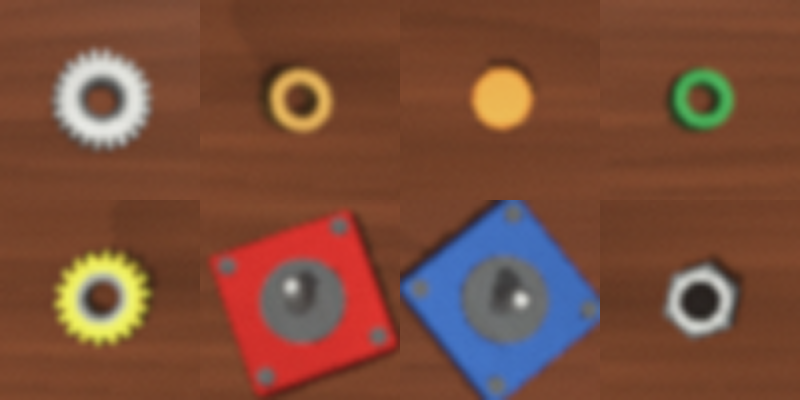

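Look-alikes, by top-view pixel:
- **Steel gear:** the grey one at (271,160). The purple one at (227,130) is a decoy.
- **Yellow gear:** (142,253). The purple one at (101,252) is a decoy.
- **Rings:** brass at (399,256), green at (353,180). The grey nut at (184,248) is a bystander.
- **Orange cap:** (239,239), a solid disc, unlike the tin at (311,127).

The close crops confirm each choice.

```bash
cat > m.py <<'E'
from h import *
W=dict(steel=((271,160),.016,[(0,0,150),(179,60,255)]),brass=((399,256),.018,[(15,100,140),(24,255,255)]),orange=((239,239),.022,[(14,100,160),(24,255,255)]),
green=((353,180),.018,[(50,80,90),(80,255,255)]),yellow=((142,253),.016,[(25,90,140),(36,255,255)]),red=((195,183),.024,[(0,170,140),(8,255,255)]),blue=((308,247),.024,[(100,120,120),(120,255,255)]),
nut=((184,248),.02,[(0,0,140),(179,60,255)]),tin=((311,127),.03,[(0,0,150),(179,60,255)]),purS=((227,130),.016,[(130,60,80),(160,255,255)]),purY=((101,252),.016,[(130,60,80),(160,255,255)]))
E
python3 - <<'E'
from m import *
im=cv2.imread('pics/top0.png'); C=cam('top')
for n,(p,h,(lo,hi)) in W.items():
    x,y=p; sub=im[y-28:y+28,x-28:x+28]
    big=cv2.resize(sub,None,fx=4,fy=4,interpolation=cv2.INTER_CUBIC)
    b=blobs(big,lo,hi,100)
    c=max(b,key=lambda c:cv2.contourArea(cv2.convexHull(c)))
    hull=cv2.convexHull(c)
    f=lambda q:((q[0]+.5)/4-.5+x-28,(q[1]+.5)/4-.5+y-28)
    M=cv2.moments(hull); ce=f((M['m10']/M['m00'],M['m01']/M['m00']))
    P=ray(ce,h,C); dpx=2*np.sqrt(M['m00']/np.pi)/4*(0.829-h)/365.75
    ext=''
    if n in('red','blue'):
        r=cv2.minAreaRect(hull); P2=ray(f(r[0]),h,C); ext=(P2.round(4),r[1][0]/4*.805/365.75,r[1][1]/4*.805/365.75,r[2])
    print(n,np.round(ce,2),P.round(4),'eqdia',round(dpx*1000,1),'r',round(np.hypot(P[0],P[1]),3),ext)
im2=cv2.imread('pics/scene0.png'); C2=cam('scene')
E
```

```text
steel [271.3  159.03] [ 0.6644 -0.0392  0.016 ] eqdia 51.7 r 0.666 
brass [398.95 255.65] [ 0.4484 -0.3212  0.018 ] eqdia 35.1 r 0.552 
orange [239.04 238.25] [0.4844 0.0325 0.022 ] eqdia 33.7 r 0.486 
green [353.05 179.35] [ 0.6188 -0.2249  0.018 ] eqdia 32.5 r 0.658 
yellow [142.16 252.06] [0.4535 0.2433 0.016 ] eqdia 50.3 r 0.515 
red [195.04 182.93] [0.6061 0.1316 0.024 ] eqdia 93.9 r 0.62 (array([0.606 , 0.1319, 0.024 ]), 0.08267893594988227, 0.0846745439009233, 70.1593017578125)
blue [308.05 246.53] [ 0.4673 -0.1186  0.024 ] eqdia 93.4 r 0.482 (array([ 0.4672, -0.1191,  0.024 ]), 0.08438614183635804, 0.0828393496280652, 51.34019088745117)
nut [183.53 247.91] [0.4629 0.1532 0.02  ] eqdia 35.4 r 0.488 
tin [311.5  113.79] [ 0.7683 -0.1306  0.03  ] eqdia 98.9 r 0.779 
purS [227.04 129.92] [0.7319 0.0626 0.016 ] eqdia 52.7 r 0.735 
purY [100.7  251.33] [0.4546 0.3329 0.016 ] eqdia 51.0 r 0.563
```

Emit:
{"fn": "servo_tool", "kwargs": {
  "series": [
    {"travel": [0, 0, 0], "angular": [0, 0, -0.142]},
    {"travel": [0, 0, 0], "angular": [0, 0, -0.142]},
    {"travel": [0, 0, 0], "angular": [0, 0, -0.142]},
    {"travel": [0, 0, 0], "angular": [0, 0, -0.142]}
  ],
  "claw": 0.06,
  "squeeze": 15
}}

```text
time: 0.55
position: [0.2742, -0.589, 0.1955]
tool_rot: [-2.749, -1.519, 0.0]
ft_force: [0.1, -0.9, 0.7]
grip_width: 0.734
```

Emit:
{"fn": "servo_tool", "kwargs": {
  "series": [
    {"travel": [0, 0, 0], "angular": [0, 0, -0.14]},
    {"travel": [0, 0, 0], "angular": [0, 0, -0.14]},
    {"travel": [0, 0, 0], "angular": [0, 0, -0.14]},
    {"travel": [0, 0, 0], "angular": [0, 0, -0.14]},
    {"travel": [0, 0, 0]}
  ]
}}

```text
$.series[4]: bad value
```

```bash
cat > go.py <<'E'
from h import *
import sys
def go(x,y,z):
    s=ctrl.get_state(); p=np.array(s['position']); Rm=R.from_rotvec(s['tool_rot']).as_matrix()
    print('t',round(s['time'],2),'tcp',p.round(4),'toolx',Rm[:,0].round(3),'f',np.round(s['ft_force'],1),'w',round(s['grip_width']*87,1))
    print('travel', (Rm.T@(np.array([x,y,z])-p)).round(4))
if __name__=='__main__': go(*map(float,sys.argv[1:4]))
E
python3 go.py 0.6188 -0.2249 0.10
```

```text
t 0.55 tcp [ 0.2742 -0.589   0.1955] toolx [0.532 0.847 0.   ] f [ 0.1 -0.9  0.7] w 63.9
travel [0.4916 0.0981 0.0956]
```

Emit:
{"fn": "servo_tool", "kwargs": {
  "series": [
    {"travel": [0, 0, 0], "angular": [0, 0, -0.14]},
    {"travel": [0, 0, 0], "angular": [0, 0, -0.14]},
    {"travel": [0, 0, 0], "angular": [0, 0, -0.14]},
    {"travel": [0, 0, 0], "angular": [0, 0, -0.14]}
  ]
}}

```text
time: 0.95
position: [0.2742, -0.589, 0.1955]
tool_rot: [-2.222, -2.22, -0.0]
ft_force: [0.1, 0.7, 1.0]
grip_width: 0.69
```

```bash
python3 go.py 0.6188 -0.2249 0.10
```

```text
t 0.95 tcp [ 0.2742 -0.589   0.1955] toolx [0.001 1.    0.001] f [0.1 0.7 1. ] w 60.0
travel [0.3645 0.3442 0.0956]
```

Emit:
{"fn": "servo_tool", "kwargs": {
  "series": [
    {"travel": [0.034, 0.032, 0], "angular": [0, 0, 0]},
    {"travel": [0.034, 0.032, 0], "angular": [0, 0, 0]},
    {"travel": [0.034, 0.032, 0], "angular": [0, 0, 0]},
    {"travel": [0.034, 0.032, 0], "angular": [0, 0, 0]},
    {"travel": [0.034, 0.032, 0], "angular": [0, 0, 0]}
  ],
  "claw": 0.055
}}

```text
time: 1.45
position: [0.4364, -0.4189, 0.1958]
tool_rot: [-2.229, -2.213, 0.0]
ft_force: [-0.4, -0.0, -0.5]
grip_width: 0.632
```

Emit:
{"fn": "servo_tool", "kwargs": {
  "series": [
    {"travel": [0.034, 0.032, 0], "angular": [0, 0, 0]},
    {"travel": [0.034, 0.032, 0], "angular": [0, 0, 0]},
    {"travel": [0.034, 0.032, 0], "angular": [0, 0, 0]},
    {"travel": [0.034, 0.032, 0], "angular": [0, 0, 0]},
    {"travel": [0.025, 0.024, 0.03], "angular": [0, 0, 0]}
  ]
}}

```text
time: 1.95
position: [0.5936, -0.2579, 0.17]
tool_rot: [2.221, 2.211, 0.007]
ft_force: [0.3, -0.7, 0.2]
grip_width: 0.635
```

Emit:
{"fn": "servo_tool", "kwargs": {
  "series": [
    {"travel": [0, 0, 0], "angular": [0, 0, 0]},
    {"travel": [0, 0, 0], "angular": [0, 0, 0]}
  ]
}}

```text
time: 2.15
position: [0.5882, -0.2593, 0.1645]
tool_rot: [-2.225, -2.214, 0.002]
ft_force: [-0.3, -1.7, -0.7]
grip_width: 0.63
```

```bash
python3 go.py 0.6188 -0.2249 0.10; python3 -c "
from h import *
im,C=snap('wrist','w1'); print(proj([.6188,-.2249,.018],C), -C[1].T@C[2])"
```

```text
t 2.15 tcp [ 0.5882 -0.2593  0.1645] toolx [0.005 1.    0.001] f [-0.3 -1.7 -0.7] w 54.8
travel [0.0345 0.0306 0.0644]
[284.14009762 140.88522692] [ 0.58997217 -0.19167793  0.35369901]
```

View pics/w1.png

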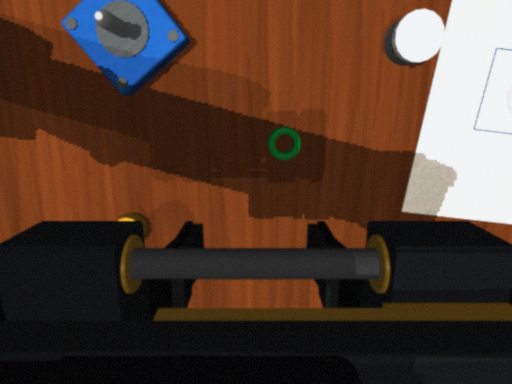

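```bash
cat > w.py <<'E'
from h import *
# wrist/any-image locate: hull centroid of the biggest blob near the projection of the guess
def loc(im,C,guess,h,lo,hi,win=60,rect=False):
    u,v=proj([guess[0],guess[1],h],C).astype(int); y0,x0=max(v-win,0),max(u-win,0)
    sub=im[y0:v+win,x0:u+win]
    big=cv2.resize(sub,None,fx=3,fy=3,interpolation=cv2.INTER_CUBIC)
    c=max(blobs(big,lo,hi,100),key=lambda c:cv2.contourArea(cv2.convexHull(c)))
    hu=cv2.convexHull(c); M=cv2.moments(hu)
    q=cv2.minAreaRect(hu)[0] if rect else (M['m10']/M['m00'],M['m01']/M['m00'])
    px=((q[0]+.5)/3-.5+x0,(q[1]+.5)/3-.5+y0)
    return np.round(px,1),ray(px,h,C).round(4),cv2.boundingRect(hu)
E
python3 - <<'E'
from w import *
im=cv2.imread('pics/w1.png');C=cam('wrist')
print(loc(im,C,(.6188,-.2249),.018,(50,80,40),(85,255,255)))
hsv=cv2.cvtColor(im,cv2.COLOR_BGR2HSV)
print(ray((100,17),.072,C), ray((122,28),.026,C), ray((417,37),.03,C))
im2=cv2.imread('pics/scene0.png');C2=cam('scene')
for n,g,h,lo,hi in [('green',(.6188,-.2249),.018,(50,80,60),(85,255,255)),('yellow',(.4535,.2433),.016,(25,90,120),(36,255,255)),('orange',(.4844,.0325),.022,(12,140,160),(24,255,255)),('brass',(.4484,-.3212),.018,(15,120,100),(28,255,255)),('steel',(.6644,-.0392),.016,(0,0,150),(179,60,255))]:
    print(n,loc(im2,C2,g,h,lo,hi,25),loc(im2,C2,g,h/2,lo,hi,25)[1])
E
```

```text
(array([284., 143.]), array([ 0.6188, -0.2294,  0.018 ]), (132, 147, 99, 99))
[ 0.46839808 -0.12425741  0.072     ] [ 0.46771495 -0.122327    0.026     ] [ 0.73766087 -0.13281541  0.03      ]
green (array([202. , 269.5]), array([ 0.6221, -0.2273,  0.018 ]), (55, 59, 48, 50)) [ 0.6177 -0.2245  0.009 ]
yellow (array([291.1, 124.9]), array([0.4536, 0.243 , 0.016 ]), (50, 60, 52, 38)) [0.4481 0.25   0.008 ]
orange (array([244.4, 169.1]), array([0.4843, 0.0334, 0.022 ]), (58, 61, 40, 31)) [0.477  0.0403 0.011 ]
brass (array([116.7, 246.6]), array([ 0.4482, -0.3207,  0.018 ]), (54, 56, 51, 44)) [ 0.4419 -0.3189  0.009 ]
steel (array([277.6, 228.9]), array([ 0.6635, -0.0379,  0.016 ]), (43, 46, 71, 61)) [ 0.66   -0.0335  0.008 ]
```

Emit:
{"fn": "servo_tool", "kwargs": {
  "series": [
    {"travel": [0.017, 0.015, 0.035], "angular": [0, 0, 0]},
    {"travel": [0.016, 0.015, 0.035], "angular": [0, 0, 0]},
    {"travel": [0, 0, 0.03], "angular": [0, 0, 0]},
    {"travel": [0, 0, 0], "angular": [0, 0, 0]},
    {"travel": [0, 0, 0], "angular": [0, 0, 0]}
  ]
}}

```text
time: 2.7
position: [0.6183, -0.2302, 0.0668]
tool_rot: [2.232, 2.21, -0.002]
ft_force: [-0.3, 0.2, -0.0]
grip_width: 0.632
```

```bash
python3 go.py 0.6188 -0.2265 0.014
```

```text
t 2.7 tcp [ 0.6183 -0.2302  0.0668] toolx [ 0.01   1.    -0.001] f [-0.3  0.2 -0. ] w 55.0
travel [0.0037 0.0005 0.0528]
```

Emit:
{"fn": "servo_tool", "kwargs": {
  "series": [
    {"travel": [0.0037, 0.0005, 0.025], "angular": [0, 0, -0.01]},
    {"travel": [0, 0, 0.015], "angular": [0, 0, 0]},
    {"travel": [0, 0, 0], "angular": [0, 0, 0]}
  ]
}}

```text
time: 3.0
position: [0.618, -0.2251, 0.0252]
tool_rot: [-2.219, -2.222, 0.003]
ft_force: [-0.8, -0.6, -0.0]
grip_width: 0.633
```

```bash
python3 go.py 0.6188 -0.2265 0.014; python3 -c "
from h import *
for i in range(2):
    im,C=snap('wrist','w2'); s=ctrl.get_state(); print(s['position'],s['tool_rot'],np.abs(s['qd']).max())
snap('scene','s2')"
```

```text
t 3.0 tcp [ 0.618  -0.2251  0.0252] toolx [-0.001  1.    -0.   ] f [-0.8 -0.6 -0. ] w 55.1
travel [-0.0014  0.0008  0.0112]
[ 0.61888967 -0.22509861  0.02629883] [-2.21971282e+00 -2.22304152e+00  1.26703419e-03] 0.021047881370373354
[ 0.61966447 -0.22508991  0.02703537] [ 2.21863845e+00  2.22249224e+00 -3.67366751e-05] 0.01442096461422496
```

View pics/w2.png

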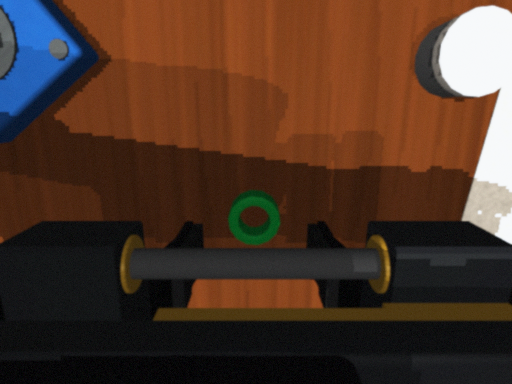

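Run:
```python
from w import *
im=cv2.imread('pics/w2.png');C=cam('wrist');p=ctrl.get_state()['position']
print(p,proj([p[0],p[1],.018],C),loc(im,C,(.6188,-.2249),.018,(50,80,40),(85,255,255)))
print(proj([p[0]+.03,p[1],p[2]-.011],C),proj([p[0]+.03,p[1]+.0095,p[2]-.011],C))
```

```text
[ 0.62017933 -0.22490584  0.02745311] [253.43646494 216.35339826] (array([253.8, 217.2]), array([ 0.6204, -0.2255,  0.018 ]), (111, 103, 157, 163))
[299.94528007 215.63107828] [300.49510791 201.49143573]
```

Emit:
{"fn": "servo_tool", "kwargs": {
  "series": [
    {"travel": [-0.0005, 0, 0.0125], "angular": [0, 0, 0]},
    {"travel": [0, 0, 0], "angular": [0, 0, 0]},
    {"travel": [0, 0, 0], "angular": [0, 0, 0]}
  ]
}}

```text
time: 3.45
position: [0.619, -0.2245, 0.013]
tool_rot: [-2.218, -2.224, 0.001]
ft_force: [-0.1, -0.1, -0.2]
grip_width: 0.63
```

Emit:
{"fn": "servo_tool", "kwargs": {
  "series": [
    {"travel": [0, 0, 0], "angular": [0, 0, 0]},
    {"travel": [0, 0, 0], "angular": [0, 0, 0]},
    {"travel": [0, 0, 0], "angular": [0, 0, 0]},
    {"travel": [0, 0, 0], "angular": [0, 0, 0]},
    {"travel": [0, 0, 0], "angular": [0, 0, 0]}
  ],
  "claw": 0.02,
  "squeeze": 15
}}

```text
time: 3.95
position: [0.6195, -0.2245, 0.0135]
tool_rot: [2.218, 2.225, -0.0]
ft_force: [-0.2, 0.0, 0.7]
grip_width: 0.281
```

```bash
python3 go.py 0.6188 -0.2250 0.014
```

```text
t 3.95 tcp [ 0.6195 -0.2245  0.0135] toolx [-0.003  1.    -0.   ] f [-0.2  0.   0.7] w 24.4
travel [-0.0005 -0.0007 -0.0005]
```

```bash
python3 -c "
from h import *
snap('wrist','w3');snap('top','t3');print(ctrl.get_state()['grip_width'])"
```

```text
0.2470381674923967
```

View pics/w3.png

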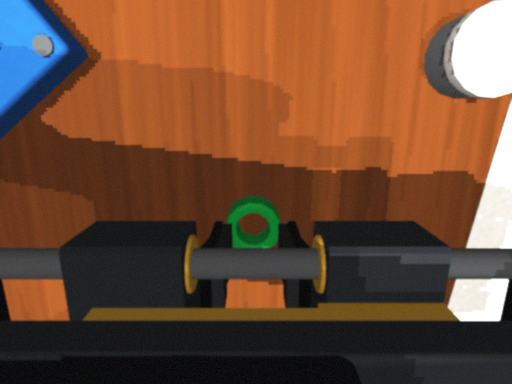

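Run:
```python
from w import *
im=cv2.imread('pics/w3.png');C=cam('wrist');p=ctrl.get_state()['position']
print(p,proj([p[0],p[1],.018],C),loc(im,C,(.6188,-.2249),.018,(50,80,40),(85,255,255)))
for px in [(253,196),(228,222),(280,222)]: print(ray(px,.018,C))
print(proj([p[0]+.01,p[1],p[2]-.011],C))
im=cv2.imread('pics/t3.png'); C=cam('top')
print(loc(im,C,(.6188,-.2249),.018,(50,80,90),(80,255,255),30))
x,y=353,180
cv2.imwrite('pics/t3c.png',cv2.resize(im[y-60:y+60,x-60:x+60],(600,600),interpolation=cv2.INTER_CUBIC))
```

```text
[ 0.61942824 -0.22447632  0.01346954] [253.30859554 223.90849491] (array([253. , 223.6]), array([ 0.6193, -0.2243,  0.018 ]), (102, 96, 162, 160))
[ 0.6192183  -0.20714733  0.018     ]
[ 0.60428952 -0.22330911  0.018     ]
[ 0.63538968 -0.2232206   0.018     ]
[268.91824094 215.61384724]Traceback (most recent call last):
  File "<stdin>", line 7, in <module>
  File "w.py", line 7, in loc
    c=max(blobs(big,lo,hi,100),key=lambda c:cv2.contourArea(cv2.convexHull(c)))
ValueError: max() iterable argument is empty
```

Run:
```python
from h import *
im,C=snap('scene','s3'); print(ctrl.get_state()['grip_width'])
x,y=202,270
cv2.imwrite('pics/s3c.png',cv2.resize(im[y-70:y+50,x-80:x+80],(800,600),interpolation=cv2.INTER_CUBIC))
```

```text
0.2378286810335142
```

View pics/s3c.png

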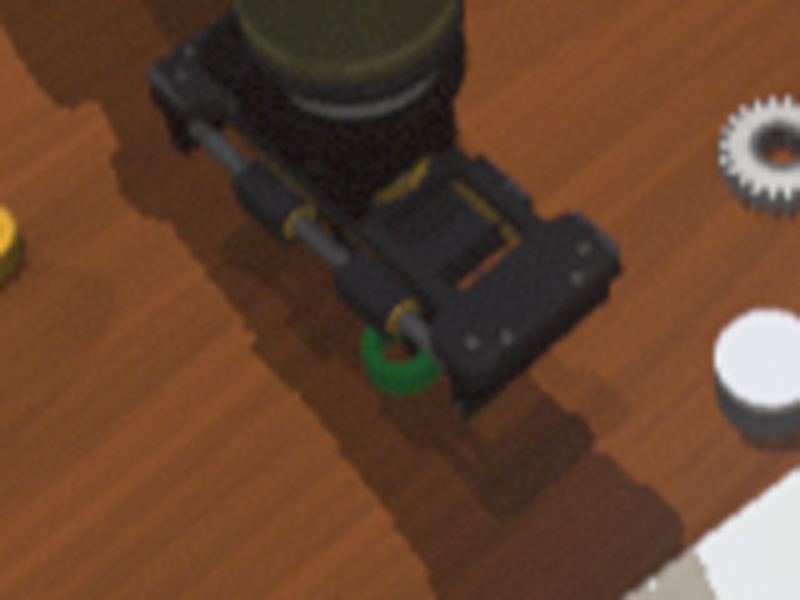

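Run:
```python
from h import *
im=cv2.imread('pics/s3.png'); C=cam('scene'); s=ctrl.get_state(); p=s['position']; w=s['grip_width']*.087/2
x,y=202,270; f=lambda P:tuple(((proj(P,C)-[x-80,y-70])*5).astype(int).tolist())
big=cv2.imread('pics/s3c.png')
for sg in (-1,1):
    for yy in(-.0095,.0095):
        cv2.line(big,f([p[0]+sg*w,p[1]+yy,.0025]),f([p[0]+sg*w,p[1]+yy,.07]),(255,255,255),2)
W=cam('wrist'); wi=cv2.imread('pics/w3.png')
for sg in (-1,1):
    for yy in(-.0095,.0095):
        g=lambda P:tuple(proj(P,W).astype(int).tolist())
        cv2.line(wi,g([p[0]+sg*w,p[1]+yy,.0025]),g([p[0]+sg*w,p[1]+yy,.07]),(255,255,255),1)
wi=cv2.resize(wi[150:350,150:400],(750,600))
cv2.imwrite('pics/s3d.png',big);cv2.imwrite('pics/w3d.png',wi)
```

```text
(no output)
```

View pics/s3d.png

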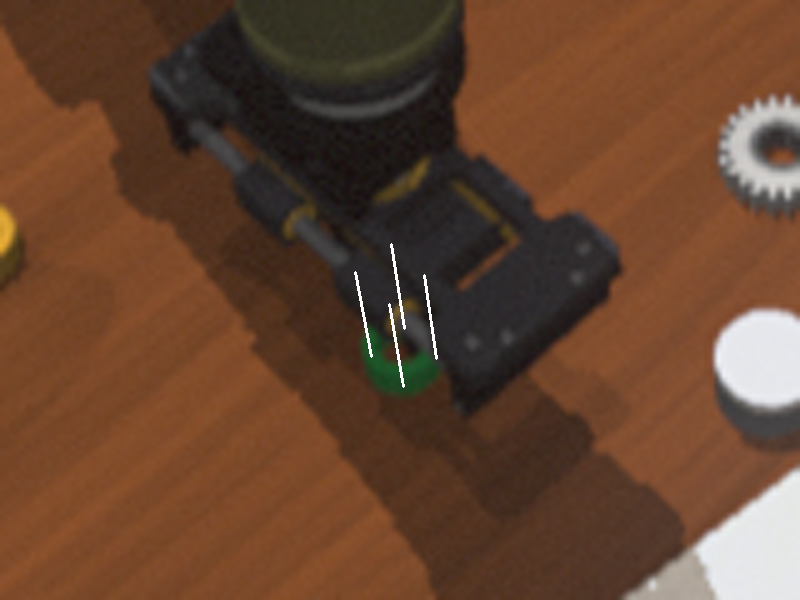

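View pics/w3d.png

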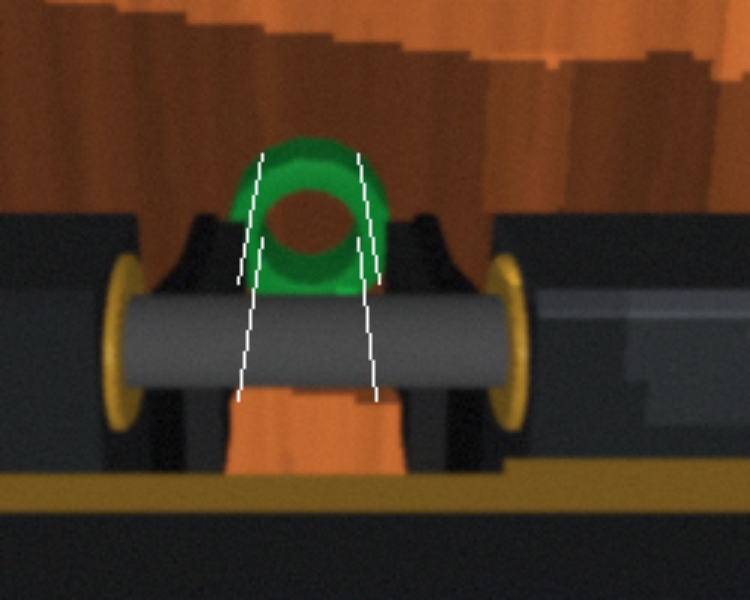

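Emit:
{"fn": "servo_tool", "kwargs": {
  "series": [
    {"travel": [0, 0, 0], "angular": [0, 0, 0]},
    {"travel": [0, 0, 0], "angular": [0, 0, 0]},
    {"travel": [0, 0, -0.02], "angular": [0, 0, 0]},
    {"travel": [0, 0, -0.02], "angular": [0, 0, 0]},
    {"travel": [0, 0, 0], "angular": [0, 0, 0]}
  ]
}}

```text
time: 4.6
position: [0.6218, -0.225, 0.0566]
tool_rot: [2.214, 2.221, 0.004]
ft_force: [1.5, 0.5, -0.0]
grip_width: 0.235
```

Run:
```python
from w import *
im,C=snap('wrist','w4'); s=ctrl.get_state();p=s['position'];print(p,s['grip_width'],s['ft_force'])
print(proj([p[0],p[1],.018],C),loc(im,C,(.6188,-.2249),.018,(50,80,40),(85,255,255)))
```

```text
[ 0.6206822  -0.22478379  0.05496235] 0.22890695145927778 [ 0.58239037 -0.3766179  -1.2930126 ]
[251.80592142 202.94901355] (array([249.7, 204. ]), array([ 0.6191, -0.2256,  0.018 ]), (115, 112, 137, 144))
```

View pics/w4.png

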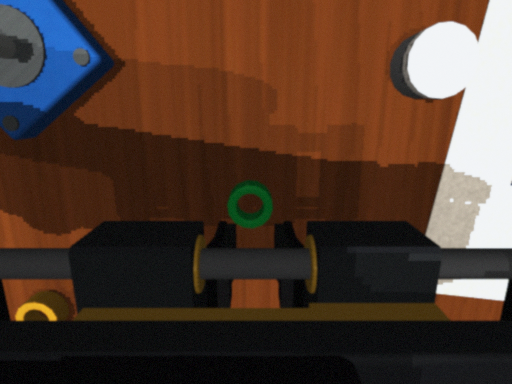

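Run:
```python
from w import *
im,C=snap('wrist','w5'); p=ctrl.get_state()['position']
print('tcp',p,'cam',-C[1].T@C[2],'axis',C[1][2])
print('scene cam',-cam('scene')[1].T@cam('scene')[2])
t=cv2.imread('pics/top0.png');CT=cam('top')
# blue block corners on top
x,y=308,247;b=cv2.resize(t[y-32:y+32,x-32:x+32],None,fx=4,fy=4,interpolation=cv2.INTER_CUBIC)
c=max(blobs(b,(100,120,120),(120,255,255)),key=cv2.contourArea)
bx=cv2.boxPoints(cv2.minAreaRect(c)); bx=(bx+.5)/4-.5+[x-32,y-32]
for q in bx: print('corner',ray(q,.024,CT).round(4),proj(ray(q,.024,CT),C).round(1))
# tin lid circle in top
g=t[100:155,285:340]; m=cv2.inRange(cv2.cvtColor(g,cv2.COLOR_BGR2HSV),np.array((0,0,225)),np.array((179,40,255)));
big=cv2.resize(t[105:150,290:335],(540,540),interpolation=cv2.INTER_CUBIC); cv2.imwrite('pics/tin.png',big)
w=cv2.resize(im[0:330,0:512],(800,516),interpolation=cv2.INTER_CUBIC); cv2.imwrite('pics/w5b.png',w)
```

```text
tcp [ 0.61958467 -0.22460073  0.05358095] cam [ 0.62081159 -0.1567832   0.24403235] axis [ 0.00344132 -0.25384341 -0.96723921]
scene cam [ 1.02728928 -0.48838713  0.84576898]
corner [ 0.4739 -0.0606  0.024 ] [ -1.4 -67.1]
corner [ 0.5258 -0.1261  0.024 ] [102.1  55.5]
corner [ 0.4606 -0.1776  0.024 ] [ 13.  138.2]
corner [ 0.4099 -0.1122  0.024 ] [-89.3  30.5]
```

View pics/w5b.png

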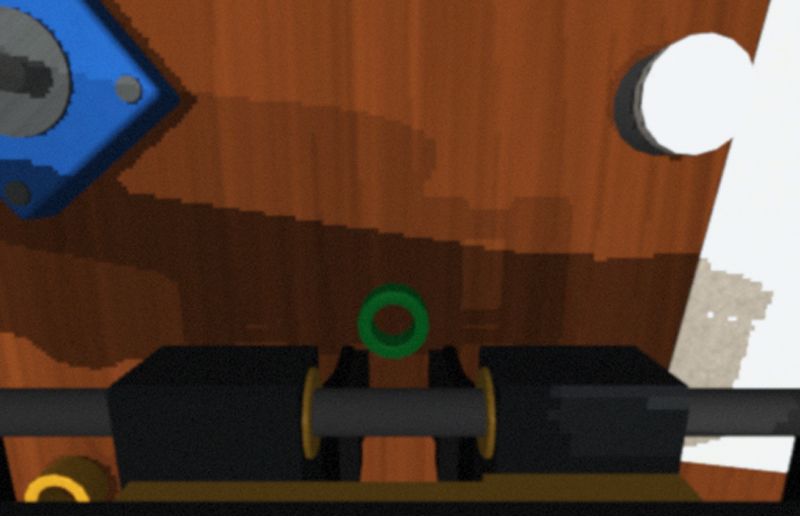

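View pics/tin.png

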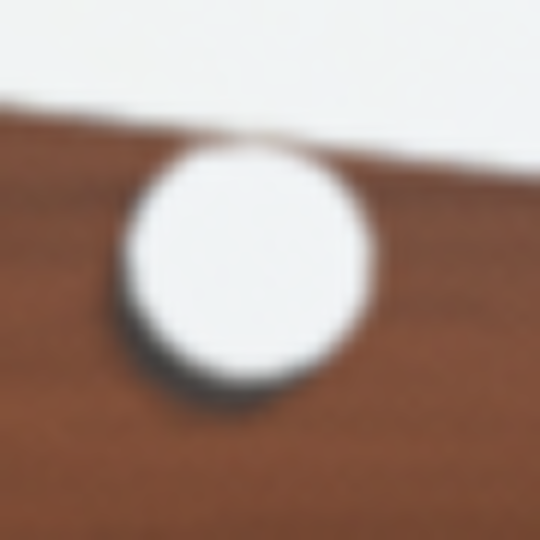

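Run:
```python
from w import *
from scipy.optimize import least_squares
CT=cam('top');C=cam('wrist')
tin=ray((310.2,126.3),.03,CT); print(tin)
def solve(obs,p0,lab):
    P=np.array([o[0] for o in obs]);U=np.array([o[1] for o in obs])
    def f(v):
        R2=C[1]@R.from_rotvec(v[3:]).as_matrix().T
        q=(R2@(P-v[:3]).T).T; q=(C[0]@q.T).T
        r=(q[:,:2]/q[:,2:]-U).ravel()
        return np.r_[r,v[3:]/0.01]
    s=least_squares(f,np.r_[p0,0,0,0]); print(lab,'cam',s.x[:3].round(4),'reported',np.round(p0,4),'rot',s.x[3:].round(4),'res',s.fun[:-3].round(1))
G=[.6192,-.2252,.018]; B1=[.5258,-.1261,.024];B2=[.4606,-.1776,.024]
solve([(G,(249.7,204)),(B1,(115,63)),(B2,(22,138)),(tin,(445,61))],[.6208,-.1568,.2440],'w5')
solve([(G,(284,143)),(B1,(188,39)),(B2,(127,94)),(tin,(418,35))],[.58997,-.19168,.3537],'w1')
```

```text
[ 0.73847132 -0.12708298  0.03      ]
w5 cam [ 0.622  -0.1572  0.2506] reported [ 0.6208 -0.1568  0.244 ] rot [0.0099 0.0103 0.0052] res [ 3.7  0.9 -4.1 -3.1  2.3  0.8 -1.3  1.5]
w1 cam [ 0.5919 -0.1893  0.3598] reported [ 0.59   -0.1917  0.3537] rot [-0.0007  0.0121 -0.0077] res [ 1.  -0.9  0.7 -1.1 -1.1  1.  -0.5  0.9]
```

Emit:
{"fn": "servo_tool", "kwargs": {
  "series": [
    {"travel": [0, 0, 0], "angular": [0, 0, 0]},
    {"travel": [0, 0, 0], "angular": [0, 0, 0]},
    {"travel": [0, 0, 0.02], "angular": [0, 0, 0]},
    {"travel": [0, 0, 0.02], "angular": [0, 0, 0]},
    {"travel": [0, 0, 0], "angular": [0, 0, 0]}
  ],
  "claw": 0.055
}}

```text
time: 5.2
position: [0.6164, -0.2237, 0.0096]
tool_rot: [-2.213, -2.22, 0.005]
ft_force: [0.2, -0.6, -0.1]
grip_width: 0.582
```

Emit:
{"fn": "servo_tool", "kwargs": {
  "series": [
    {"travel": [0, 0, 0], "angular": [0, 0, 0]},
    {"travel": [0, 0, 0.003], "angular": [0, 0, 0]},
    {"travel": [0, 0, 0.001], "angular": [0, 0, 0]},
    {"travel": [0, 0, 0], "angular": [0, 0, 0]}
  ]
}}

```text
time: 5.6
position: [0.6197, -0.2246, 0.01]
tool_rot: [2.218, 2.224, 0.0]
ft_force: [0.8, 0.1, -0.2]
grip_width: 0.627
```

Emit:
{"fn": "servo_tool", "kwargs": {
  "series": [
    {"travel": [0, 0, 0.003], "angular": [0, 0, 0]},
    {"travel": [0, 0, 0.002], "angular": [0, 0, 0]},
    {"travel": [0, 0, 0], "angular": [0, 0, 0]},
    {"travel": [0, 0, 0], "angular": [0, 0, 0]}
  ]
}}

```text
time: 6.0
position: [0.6194, -0.2244, 0.0043]
tool_rot: [-2.218, -2.225, 0.0]
ft_force: [-0.0, 0.4, 0.9]
grip_width: 0.63
```

```bash
python3 -c "
from h import *
im,C=snap('wrist','w6');s=ctrl.get_state();print(s['position'],s['ft_force'])
cv2.imwrite('pics/w6b.png',cv2.resize(im[150:350,150:400],(750,600)))"
```

```text
[ 0.61941198 -0.22447058  0.00442994] [ 0.32175073 -0.88242858 -0.46863835]
```

View pics/w6b.png

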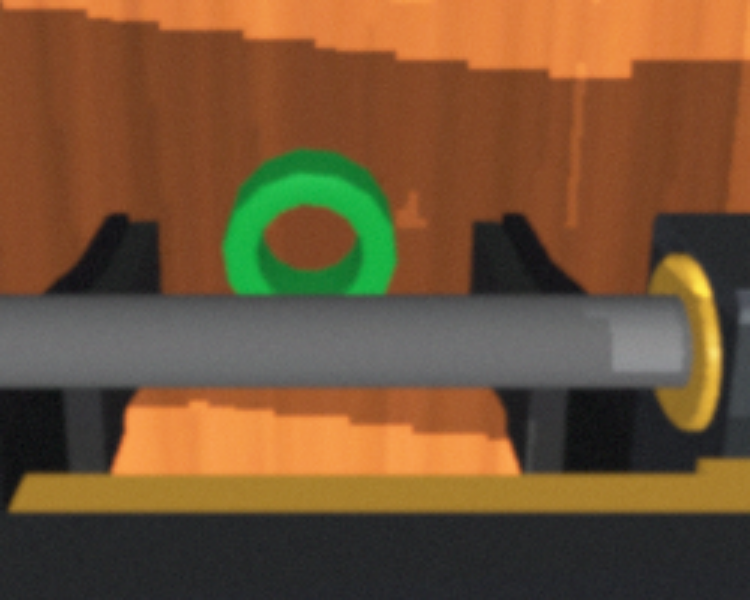

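Jaws shut to 20 mm without meeting the ring, and the wrist view puts the real fingertips about 36 mm short of the stated TCP geometry. I'll go lower in steps and watch the force.

Emit:
{"fn": "servo_tool", "kwargs": {
  "series": [
    {"travel": [0, 0, 0.005], "angular": [0, 0, 0]},
    {"travel": [0, 0, 0.005], "angular": [0, 0, 0]},
    {"travel": [0, 0, 0.002], "angular": [0, 0, 0]},
    {"travel": [0, 0, 0], "angular": [0, 0, 0]},
    {"travel": [0, 0, 0], "angular": [0, 0, 0]}
  ]
}}

```text
time: 6.55
position: [0.6194, -0.2245, -0.0077]
tool_rot: [-2.218, -2.225, 0.0]
ft_force: [-0.1, 1.1, 0.7]
grip_width: 0.634
```

```bash
python3 -c "
from h import *
im,C=snap('wrist','w7');s=ctrl.get_state();print(s['position'],s['ft_force'])
cv2.imwrite('pics/w7b.png',cv2.resize(im[150:350,150:400],(750,600)))
im,C=snap('scene','s7');x,y=202,270
cv2.imwrite('pics/s7c.png',cv2.resize(im[y-70:y+50,x-80:x+80],(800,600),interpolation=cv2.INTER_CUBIC))"
```

```text
[ 0.61953669 -0.22445875 -0.0074834 ] [ 0.17473683 -0.01570061 -0.48030567]
```

View pics/w7b.png

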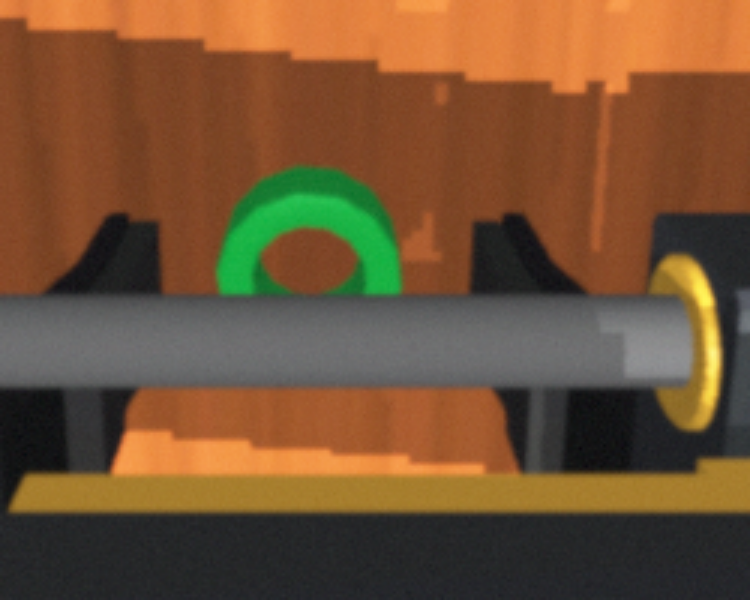

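View pics/s7c.png

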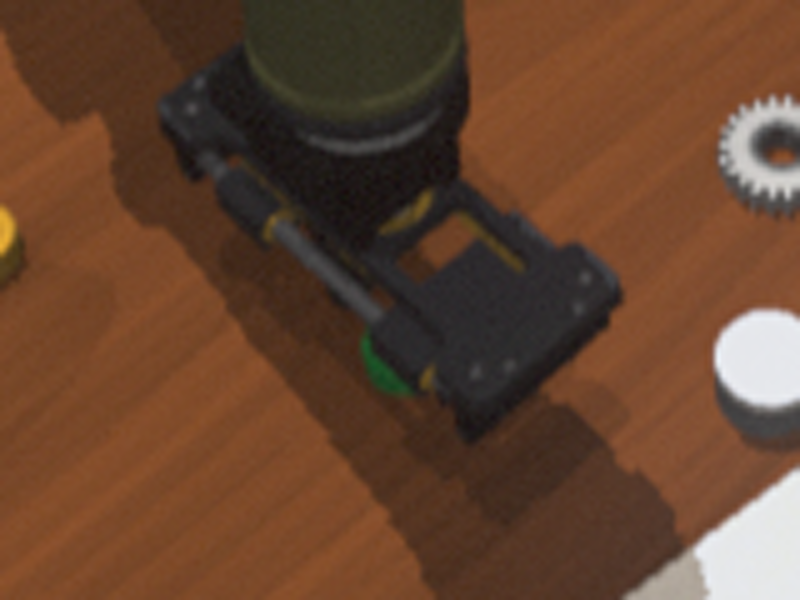

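Emit:
{"fn": "servo_tool", "kwargs": {
  "series": [
    {"travel": [0, 0, 0.005], "angular": [0, 0, 0]},
    {"travel": [0, 0, 0.005], "angular": [0, 0, 0]},
    {"travel": [0, 0, 0.003], "angular": [0, 0, 0]},
    {"travel": [0, 0, 0], "angular": [0, 0, 0]},
    {"travel": [0, 0, 0], "angular": [0, 0, 0]}
  ]
}}

```text
time: 7.15
position: [0.6194, -0.2244, -0.0208]
tool_rot: [-2.218, -2.225, 0.0]
ft_force: [0.4, 0.1, -0.7]
grip_width: 0.634
```

```bash
python3 -c "
from h import *
im,C=snap('wrist','w8');s=ctrl.get_state();print(s['position'],s['ft_force'])
cv2.imwrite('pics/w8b.png',cv2.resize(im[150:350,150:400],(750,600)))"
```

```text
[ 0.61951978 -0.22450173 -0.02053712] [-0.17564452 -0.1333038  -0.14707743]
```

View pics/w8b.png

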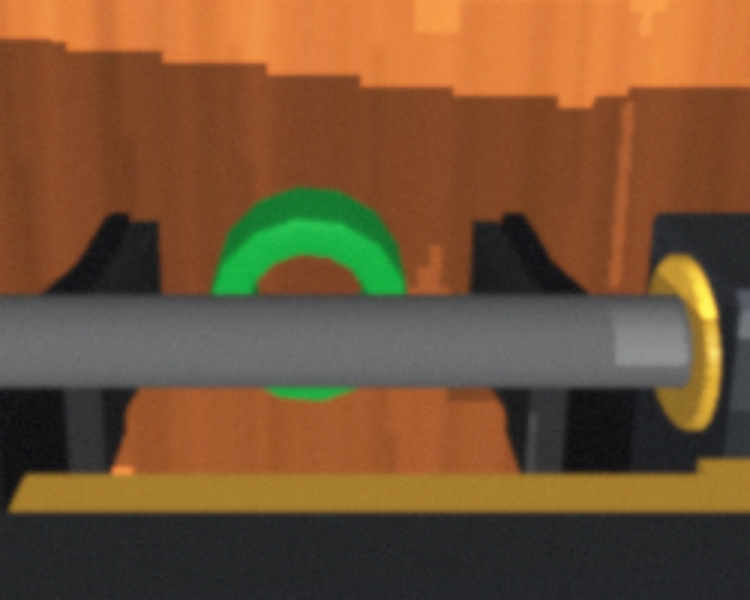

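Emit:
{"fn": "servo_tool", "kwargs": {
  "series": [
    {"travel": [0, 0, 0.004], "angular": [0, 0, 0]},
    {"travel": [0, 0, 0.002], "angular": [0, 0, 0]},
    {"travel": [0, 0, 0], "angular": [0, 0, 0]},
    {"travel": [0, 0, 0], "angular": [0, 0, 0]}
  ]
}}

```text
time: 7.6
position: [0.6196, -0.2245, -0.0261]
tool_rot: [2.218, 2.224, -0.0]
ft_force: [-2.0, 0.5, 4.0]
grip_width: 0.63
```

Emit:
{"fn": "servo_tool", "kwargs": {
  "series": [
    {"travel": [0, 0, 0.002], "angular": [0, 0, 0]},
    {"travel": [0, 0, 0], "angular": [0, 0, 0]},
    {"travel": [0, 0, 0], "angular": [0, 0, 0]}
  ]
}}

```text
time: 7.9
position: [0.6196, -0.2246, -0.0261]
tool_rot: [2.218, 2.224, -0.001]
ft_force: [-6.2, 1.0, 14.9]
grip_width: 0.627
```

```bash
python3 -c "
from h import *
im,C=snap('wrist','w9');s=ctrl.get_state();print(s['position'],s['ft_force'],s['joint_positions'])
cv2.imwrite('pics/w9b.png',cv2.resize(im[150:350,150:400],(750,600)))
im,C=snap('scene','s9');x,y=202,270
cv2.imwrite('pics/s9c.png',cv2.resize(im[y-70:y+50,x-80:x+80],(800,600),interpolation=cv2.INTER_CUBIC))"
```

```text
[ 0.61960681 -0.22457282 -0.02613654] [-5.76844335  1.08307989 14.57553005] [ 0.63446928  0.56260242 -0.42724171  1.62852887  0.2654376   1.00805424
  0.12587197]
```

View pics/w9b.png

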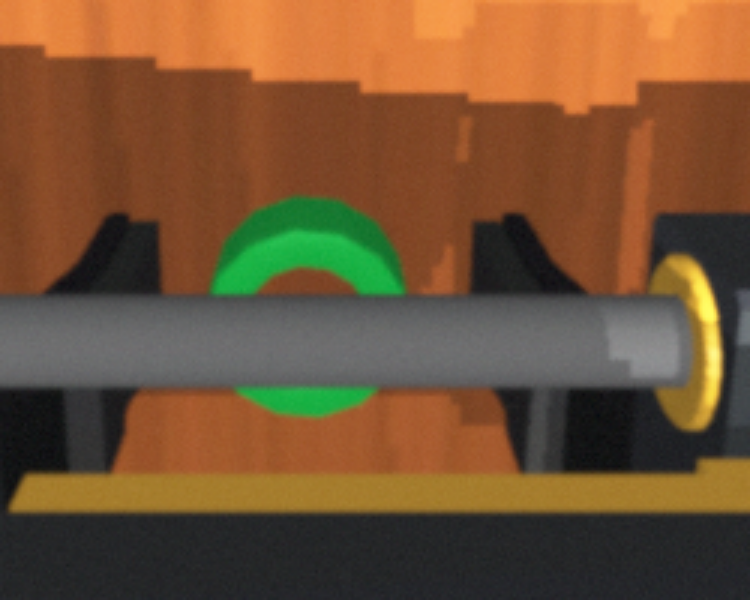

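View pics/s9c.png

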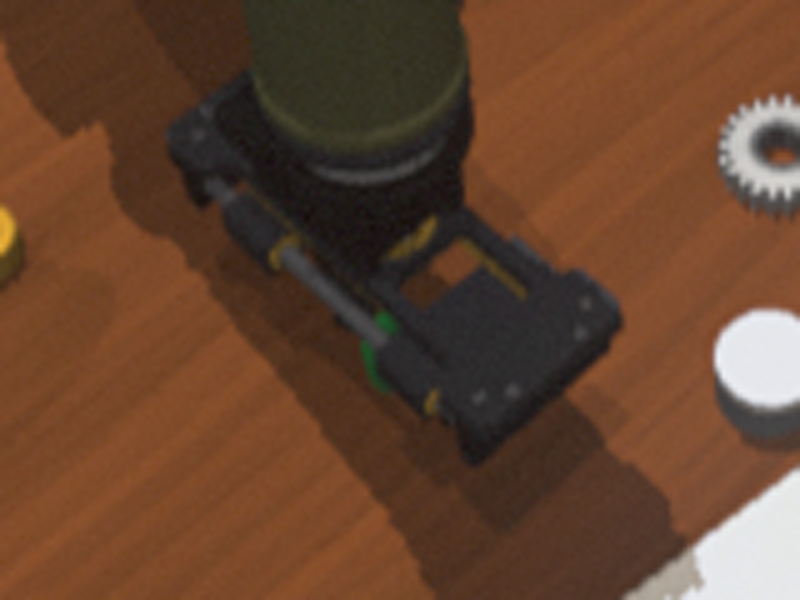

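Bench contact at TCP z = -0.026, so the true tip height is TCP z + 0.026. I'll use that offset. Raising slightly and closing.

Emit:
{"fn": "servo_tool", "kwargs": {
  "series": [
    {"travel": [0, 0, -0.003], "angular": [0, 0, 0]},
    {"travel": [0, 0, -0.0015], "angular": [0, 0, 0]},
    {"travel": [0, 0, 0], "angular": [0, 0, 0]},
    {"travel": [0, 0, 0], "angular": [0, 0, 0]}
  ]
}}

```text
time: 8.4
position: [0.6191, -0.2244, -0.0246]
tool_rot: [-2.218, -2.224, 0.0]
ft_force: [-0.1, -0.6, -0.2]
grip_width: 0.634
```

Emit:
{"fn": "servo_tool", "kwargs": {
  "series": [
    {"travel": [0, 0, 0], "angular": [0, 0, 0]},
    {"travel": [0, 0, 0], "angular": [0, 0, 0]},
    {"travel": [0, 0, 0], "angular": [0, 0, 0]},
    {"travel": [0, 0, 0], "angular": [0, 0, 0]},
    {"travel": [0, 0, 0], "angular": [0, 0, 0]}
  ],
  "claw": 0.025
}}

```text
time: 8.9
position: [0.6194, -0.2245, -0.0241]
tool_rot: [-2.218, -2.225, 0.0]
ft_force: [0.2, 0.6, -0.5]
grip_width: 0.388
```

Emit:
{"fn": "servo_tool", "kwargs": {
  "series": [
    {"travel": [0, 0, -0.025], "angular": [0, 0, 0]},
    {"travel": [0, 0, -0.035], "angular": [0, 0, 0]},
    {"travel": [0, 0, -0.035], "angular": [0, 0, 0]},
    {"travel": [0.02, -0.03, 0], "angular": [0, 0, 0]},
    {"travel": [0.02, -0.03, 0], "angular": [0, 0, 0]}
  ]
}}

```text
time: 9.4
position: [0.5601, -0.1847, 0.0724]
tool_rot: [2.217, 2.222, 0.003]
ft_force: [0.3, 0.1, -0.4]
grip_width: 0.387
```

Emit:
{"fn": "servo_tool", "kwargs": {
  "series": [
    {"travel": [0.021, -0.03, 0], "angular": [0, 0, 0]},
    {"travel": [0.022, -0.03, 0], "angular": [0, 0, 0]},
    {"travel": [0.022, -0.032, 0], "angular": [0, 0, 0]},
    {"travel": [0, 0, 0], "angular": [0, 0, 0]},
    {"travel": [0, 0, 0], "angular": [0, 0, 0]}
  ]
}}

```text
time: 9.9
position: [0.467, -0.12, 0.0714]
tool_rot: [2.216, 2.224, -0.001]
ft_force: [0.1, -0.6, -0.2]
grip_width: 0.384
```

Emit:
{"fn": "servo_tool", "kwargs": {
  "series": [
    {"travel": [0, 0, 0], "angular": [0, 0, 0]},
    {"travel": [0, 0, 0], "angular": [0, 0, 0]},
    {"travel": [0, 0, 0], "angular": [0, 0, 0]}
  ]
}}

```text
time: 10.2
position: [0.4678, -0.1203, 0.0709]
tool_rot: [-2.219, -2.224, -0.001]
ft_force: [0.8, 0.7, -0.6]
grip_width: 0.387
```

```bash
python3 go.py 0.4675 -0.119 0.06; python3 -c "
from h import *
im,C=snap('wrist','w10');print(proj([.4675,-.119,.072],C))
im,C=snap('scene','s10');x,y=193,195
cv2.imwrite('pics/s10c.png',cv2.resize(im[y-70:y+50,x-80:x+80],(800,600),interpolation=cv2.INTER_CUBIC))"
```

```text
t 10.2 tcp [ 0.4678 -0.1203  0.0709] toolx [-0.002  1.     0.001] f [ 0.8  0.7 -0.6] w 33.7
travel [ 0.0013 -0.0003  0.0109]
[252.89888644 220.00692323]
```

View pics/w10.png

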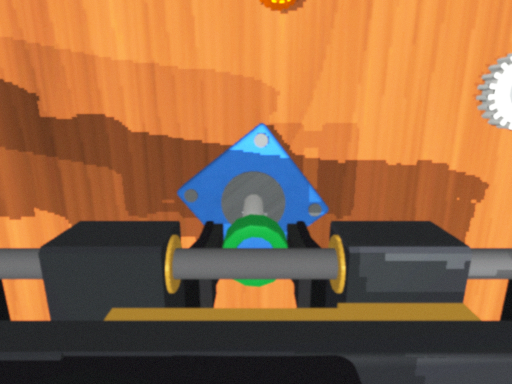

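View pics/s10c.png

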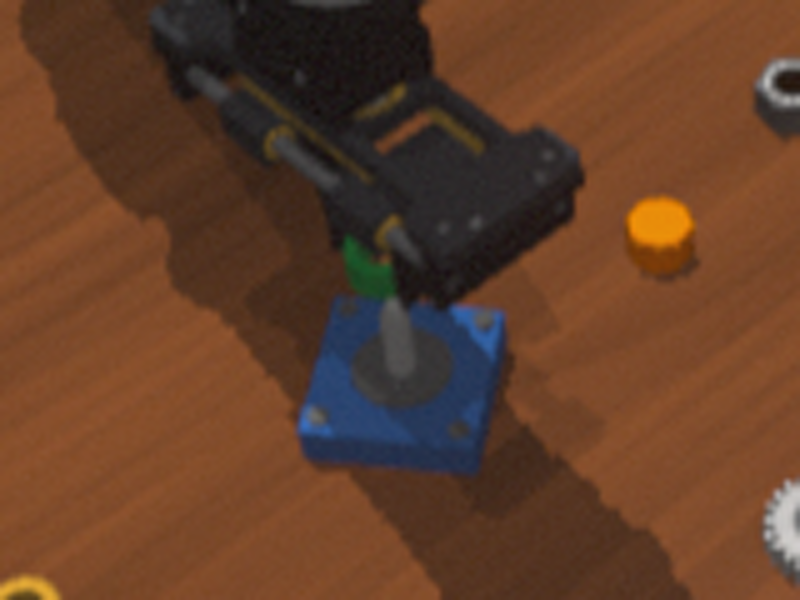

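Emit:
{"fn": "servo_tool", "kwargs": {
  "series": [
    {"travel": [0.0013, -0.0003, 0.01], "angular": [0, 0, 0]},
    {"travel": [0, 0, 0.01], "angular": [0, 0, 0]},
    {"travel": [0, 0, 0.01], "angular": [0, 0, 0]},
    {"travel": [0, 0, 0.005], "angular": [0, 0, 0]},
    {"travel": [0, 0, 0], "angular": [0, 0, 0]}
  ]
}}

```text
time: 10.8
position: [0.4658, -0.1183, 0.0346]
tool_rot: [-2.216, -2.223, 0.001]
ft_force: [0.2, -0.8, -0.3]
grip_width: 0.384
```

```bash
python3 go.py 0.4675 -0.119 0.002; python3 -c "
from h import *
im,C=snap('scene','s11');x,y=193,195
cv2.imwrite('pics/s11c.png',cv2.resize(im[y-50:y+40,x-60:x+60],(800,600),interpolation=cv2.INTER_CUBIC))"
```

```text
t 10.8 tcp [ 0.4658 -0.1183  0.0346] toolx [-0.003  1.     0.001] f [ 0.2 -0.8 -0.3] w 33.4
travel [-0.0007  0.0018  0.0326]
```

View pics/s11c.png

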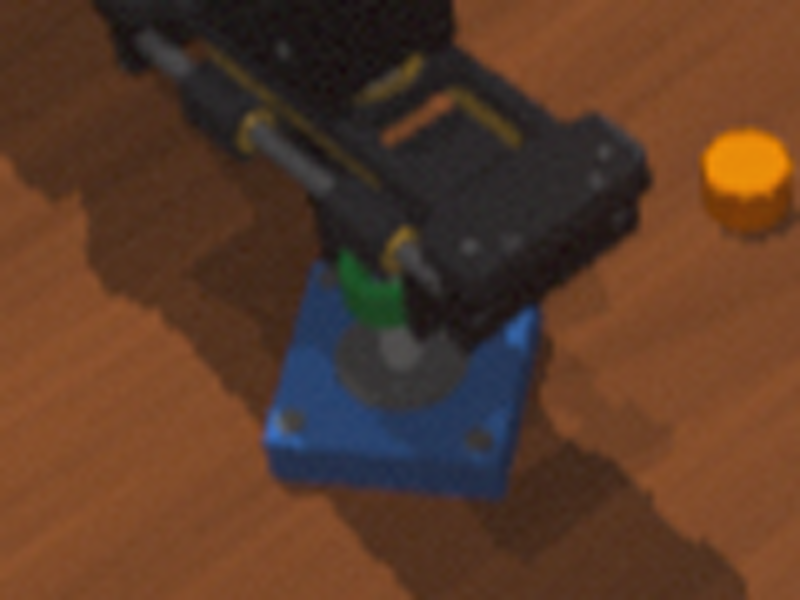

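Emit:
{"fn": "servo_tool", "kwargs": {
  "series": [
    {"travel": [-0.0005, 0.001, 0.01], "angular": [0, 0, 0]},
    {"travel": [0, 0, 0.01], "angular": [0, 0, 0]},
    {"travel": [0, 0, 0.008], "angular": [0, 0, 0]},
    {"travel": [0, 0, 0], "angular": [0, 0, 0]},
    {"travel": [0, 0, 0], "angular": [0, 0, 0]}
  ]
}}

```text
time: 11.35
position: [0.4676, -0.119, 0.0076]
tool_rot: [-2.217, -2.224, 0.0]
ft_force: [-0.0, 0.0, -0.3]
grip_width: 0.385
```

Emit:
{"fn": "servo_tool", "kwargs": {
  "series": [
    {"travel": [0, 0, 0.003], "angular": [0, 0, 0]},
    {"travel": [0, 0, 0.001], "angular": [0, 0, 0]},
    {"travel": [0, 0, 0], "angular": [0, 0, 0]}
  ]
}}

```text
time: 11.65
position: [0.4678, -0.1192, 0.0039]
tool_rot: [2.218, 2.225, -0.0]
ft_force: [-0.9, 0.7, 0.2]
grip_width: 0.391
```

Underside is at about 28 mm. Next: 2 mm lower, release, and rise.

Emit:
{"fn": "servo_tool", "kwargs": {
  "series": [
    {"travel": [0, 0, 0.002], "angular": [0, 0, 0]},
    {"travel": [0, 0, 0], "angular": [0, 0, 0]}
  ]
}}

```text
time: 11.85
position: [0.4677, -0.1192, 0.0018]
tool_rot: [-2.218, -2.225, 0.0]
ft_force: [0.2, 0.6, -0.5]
grip_width: 0.388
```

Emit:
{"fn": "servo_tool", "kwargs": {
  "series": [
    {"travel": [0, 0, 0], "angular": [0, 0, 0]},
    {"travel": [0, 0, 0], "angular": [0, 0, 0]},
    {"travel": [0, 0, 0], "angular": [0, 0, 0]},
    {"travel": [0, 0, 0], "angular": [0, 0, 0]}
  ],
  "claw": 0.07
}}

```text
time: 12.25
position: [0.4679, -0.1192, 0.002]
tool_rot: [2.218, 2.225, -0.0]
ft_force: [0.2, 1.0, 0.2]
grip_width: 0.667
```

Emit:
{"fn": "servo_tool", "kwargs": {
  "series": [
    {"travel": [0, 0, -0.025], "angular": [0, 0, 0]},
    {"travel": [0, 0, -0.03], "angular": [0, 0, 0]},
    {"travel": [0, 0, -0.03], "angular": [0, 0, 0]},
    {"travel": [0.04, 0, 0], "angular": [0, 0, 0]},
    {"travel": [0.04, 0, 0], "angular": [0, 0, 0]}
  ]
}}

```text
time: 12.75
position: [0.4686, -0.0393, 0.0883]
tool_rot: [2.22, 2.219, 0.002]
ft_force: [0.4, 0.6, 0.1]
grip_width: 0.807
```

```bash
python3 go.py 0.4535 0.2433 0.05; python3 -c "
from h import *
im,C=snap('scene','s12');x,y=193,195
cv2.imwrite('pics/s12c.png',cv2.resize(im[y-50:y+40,x-60:x+60],(800,600),interpolation=cv2.INTER_CUBIC))"
```

```text
t 12.75 tcp [ 0.4686 -0.0393  0.0883] toolx [ 0.001  1.    -0.001] f [0.4 0.6 0.1] w 70.2
travel [ 0.2826 -0.0154  0.038 ]
```

View pics/s12c.png

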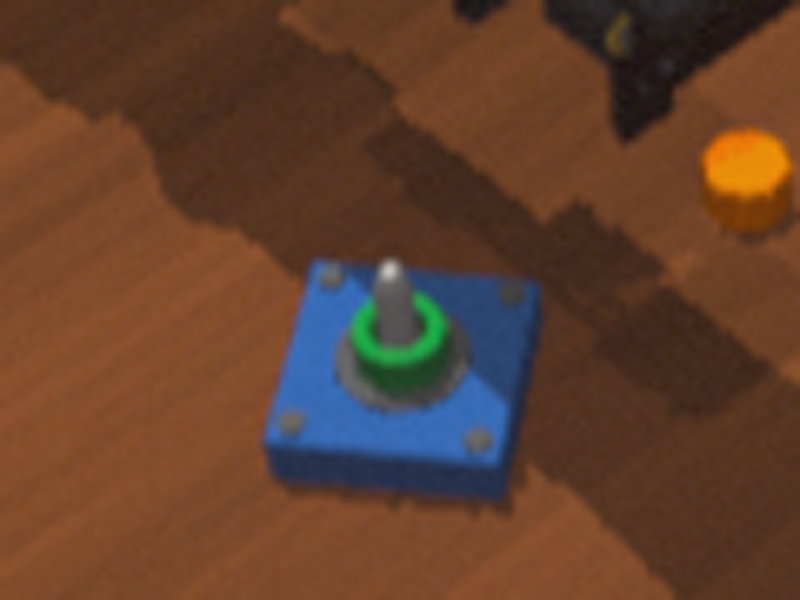

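Green collar is seated on the blue stud. Next, the yellow gear.

Emit:
{"fn": "servo_tool", "kwargs": {
  "series": [
    {"travel": [0.04, -0.002, 0], "angular": [0, 0, 0]},
    {"travel": [0.04, -0.002, 0], "angular": [0, 0, 0]},
    {"travel": [0.04, -0.002, 0], "angular": [0, 0, 0]},
    {"travel": [0.04, -0.002, 0], "angular": [0, 0, 0]},
    {"travel": [0.04, -0.002, 0], "angular": [0, 0, 0]}
  ],
  "claw": 0.068
}}

```text
time: 13.3
position: [0.4568, 0.1621, 0.0871]
tool_rot: [2.218, 2.224, 0.0]
ft_force: [0.7, 0.1, -0.2]
grip_width: 0.777
```

Emit:
{"fn": "servo_tool", "kwargs": {
  "series": [
    {"travel": [0.04, -0.003, 0], "angular": [0, 0, 0]},
    {"travel": [0.04, -0.002, 0.01], "angular": [0, 0, 0]},
    {"travel": [0, 0, 0], "angular": [0, 0, 0]},
    {"travel": [0, 0, 0], "angular": [0, 0, 0]},
    {"travel": [0, 0, 0], "angular": [0, 0, 0]}
  ]
}}

```text
time: 13.8
position: [0.452, 0.2394, 0.0767]
tool_rot: [2.219, 2.223, -0.001]
ft_force: [0.0, -0.7, -0.3]
grip_width: 0.782
```

```bash
python3 go.py 0.4535 0.2433 -0.024; python3 -c "
from w import *
im,C=snap('wrist','w13');print(loc(im,C,(.4535,.2433),.016,(22,90,90),(36,255,255)),proj([.4535,.2433,.016],C))"
```

```text
t 13.8 tcp [0.452  0.2394 0.0767] toolx [-0.002  1.    -0.001] f [ 0.  -0.7 -0.3] w 68.0
travel [0.004  0.0015 0.1007]
(array([255. , 189.9]), array([0.4531, 0.2439, 0.016 ]), (87, 86, 190, 189)) [255.57102647 190.65017739]
```

View pics/w13.png

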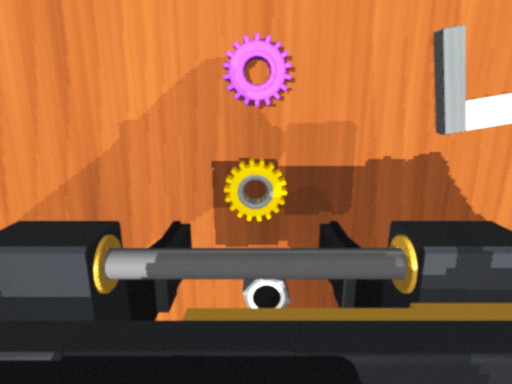

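Emit:
{"fn": "servo_tool", "kwargs": {
  "series": [
    {"travel": [0.004, 0.0015, 0.03], "angular": [0, 0, 0]},
    {"travel": [0, 0, 0.03], "angular": [0, 0, 0]},
    {"travel": [0, 0, 0.02], "angular": [0, 0, 0]},
    {"travel": [0, 0, 0.01], "angular": [0, 0, 0]},
    {"travel": [0, 0, 0], "angular": [0, 0, 0]}
  ]
}}

```text
time: 14.35
position: [0.4527, 0.2433, -0.014]
tool_rot: [-2.22, -2.223, 0.004]
ft_force: [-1.4, 0.0, -0.3]
grip_width: 0.782
```

Emit:
{"fn": "servo_tool", "kwargs": {
  "series": [
    {"travel": [0, 0, 0.003], "angular": [0, 0, 0]},
    {"travel": [0, 0, 0.003], "angular": [0, 0, 0]},
    {"travel": [0, 0, 0], "angular": [0, 0, 0]},
    {"travel": [0, 0, 0], "angular": [0, 0, 0]}
  ]
}}

```text
time: 14.75
position: [0.4536, 0.2449, -0.0186]
tool_rot: [2.218, 2.224, 0.001]
ft_force: [-0.6, -0.1, -0.8]
grip_width: 0.781
```

```bash
python3 go.py 0.4535 0.2436 -0.0235
```

```text
t 14.75 tcp [ 0.4536  0.2449 -0.0186] toolx [-0.003  1.     0.   ] f [-0.6 -0.1 -0.8] w 68.0
travel [-0.0013 -0.0001  0.0049]
```

Emit:
{"fn": "servo_tool", "kwargs": {
  "series": [
    {"travel": [-0.001, 0, 0.003], "angular": [0, 0, 0]},
    {"travel": [0, 0, 0.0015], "angular": [0, 0, 0]},
    {"travel": [0, 0, 0], "angular": [0, 0, 0]},
    {"travel": [0, 0, 0], "angular": [0, 0, 0]}
  ]
}}

```text
time: 15.15
position: [0.4532, 0.2438, -0.0237]
tool_rot: [-2.218, -2.225, 0.0]
ft_force: [-0.1, -0.4, 0.4]
grip_width: 0.782
```

Emit:
{"fn": "servo_tool", "kwargs": {
  "series": [
    {"travel": [0, 0, 0], "angular": [0, 0, 0]},
    {"travel": [0, 0, 0], "angular": [0, 0, 0]},
    {"travel": [0, 0, 0], "angular": [0, 0, 0]},
    {"travel": [0, 0, 0], "angular": [0, 0, 0]},
    {"travel": [0, 0, 0], "angular": [0, 0, 0]}
  ],
  "claw": 0.035
}}

```text
time: 15.65
position: [0.4532, 0.2438, -0.0236]
tool_rot: [2.218, 2.225, -0.0]
ft_force: [-0.3, 0.1, 1.0]
grip_width: 0.564
```

Emit:
{"fn": "servo_tool", "kwargs": {
  "series": [
    {"travel": [0, 0, -0.025], "angular": [0, 0, 0]},
    {"travel": [0, 0, -0.035], "angular": [0, 0, 0]},
    {"travel": [0, 0, -0.035], "angular": [0, 0, 0]},
    {"travel": [-0.04, 0.001, 0], "angular": [0, 0, 0]},
    {"travel": [-0.04, 0.001, 0], "angular": [0, 0, 0]}
  ]
}}

```text
time: 16.15
position: [0.4562, 0.1644, 0.0728]
tool_rot: [2.213, 2.228, 0.004]
ft_force: [1.0, -1.2, -0.3]
grip_width: 0.563
```

Emit:
{"fn": "servo_tool", "kwargs": {
  "series": [
    {"travel": [-0.04, 0.002, 0], "angular": [0, 0, 0]},
    {"travel": [-0.04, 0.002, 0], "angular": [0, 0, 0]},
    {"travel": [-0.04, 0.002, 0], "angular": [0, 0, 0]},
    {"travel": [-0.04, 0.002, 0], "angular": [0, 0, 0]},
    {"travel": [-0.04, 0.002, 0], "angular": [0, 0, 0]}
  ]
}}

```text
time: 16.65
position: [0.4659, -0.0378, 0.0716]
tool_rot: [2.217, 2.224, -0.0]
ft_force: [0.5, 0.4, 0.0]
grip_width: 0.568
```

Emit:
{"fn": "servo_tool", "kwargs": {
  "series": [
    {"travel": [-0.04, 0.002, 0], "angular": [0, 0, 0]},
    {"travel": [-0.04, 0.002, 0], "angular": [0, 0, 0]},
    {"travel": [0, 0, 0], "angular": [0, 0, 0]},
    {"travel": [0, 0, 0], "angular": [0, 0, 0]}
  ]
}}

```text
time: 17.05
position: [0.47, -0.1167, 0.0712]
tool_rot: [-2.22, -2.222, -0.0]
ft_force: [0.2, 0.5, 0.2]
grip_width: 0.563
```

```bash
python3 go.py 0.4678 -0.119 0.02; python3 -c "
from w import *
im,C=snap('wrist','w14')"
```

```text
t 17.05 tcp [ 0.47   -0.1167  0.0712] toolx [-0.001  1.     0.001] f [0.2 0.5 0.2] w 49.0
travel [-0.0024 -0.0022  0.0512]
```

View pics/w14.png

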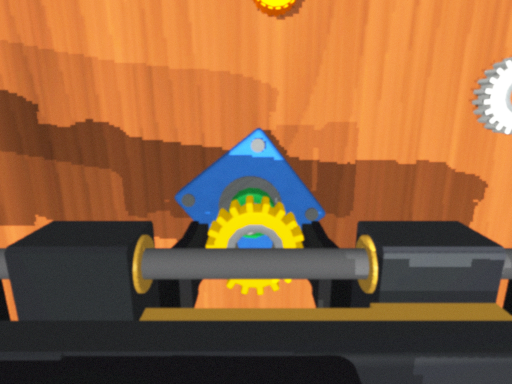

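Emit:
{"fn": "servo_tool", "kwargs": {
  "series": [
    {"travel": [-0.0024, -0.0022, 0], "angular": [0, 0, 0]},
    {"travel": [0, 0, 0.01], "angular": [0, 0, 0]},
    {"travel": [0, 0, 0.01], "angular": [0, 0, 0]},
    {"travel": [0, 0, 0.01], "angular": [0, 0, 0]},
    {"travel": [0, 0, 0], "angular": [0, 0, 0]}
  ]
}}

```text
time: 17.6
position: [0.4665, -0.1177, 0.0393]
tool_rot: [-2.215, -2.223, 0.002]
ft_force: [-0.9, 0.7, -0.7]
grip_width: 0.566
```

Emit:
{"fn": "servo_tool", "kwargs": {
  "series": [
    {"travel": [0, 0, 0.01], "angular": [0, 0, 0]},
    {"travel": [0, 0, 0.006], "angular": [0, 0, 0]},
    {"travel": [0, 0, 0.003], "angular": [0, 0, 0]},
    {"travel": [0, 0, 0], "angular": [0, 0, 0]},
    {"travel": [0, 0, 0], "angular": [0, 0, 0]}
  ]
}}

```text
time: 18.1
position: [0.4683, -0.1186, 0.0225]
tool_rot: [2.218, 2.225, 0.0]
ft_force: [-0.3, 0.0, 0.2]
grip_width: 0.565
```

Emit:
{"fn": "servo_tool", "kwargs": {
  "series": [
    {"travel": [0, 0, 0.0015], "angular": [0, 0, 0]},
    {"travel": [0, 0, 0], "angular": [0, 0, 0]}
  ]
}}

```text
time: 18.3
position: [0.4682, -0.1186, 0.0211]
tool_rot: [2.218, 2.224, 0.0]
ft_force: [-0.5, -0.9, -1.0]
grip_width: 0.565
```

Emit:
{"fn": "servo_tool", "kwargs": {
  "series": [
    {"travel": [0, 0, 0], "angular": [0, 0, 0]},
    {"travel": [0, 0, 0], "angular": [0, 0, 0]},
    {"travel": [0, 0, 0], "angular": [0, 0, 0]},
    {"travel": [0, 0, 0], "angular": [0, 0, 0]}
  ],
  "claw": 0.075
}}

```text
time: 18.7
position: [0.4682, -0.1186, 0.021]
tool_rot: [2.218, 2.225, -0.0]
ft_force: [0.0, -0.8, -0.0]
grip_width: 0.823
```

Emit:
{"fn": "servo_tool", "kwargs": {
  "series": [
    {"travel": [0, 0, -0.025], "angular": [0, 0, 0]},
    {"travel": [0, 0, -0.03], "angular": [0, 0, 0]},
    {"travel": [0.01, 0.03, -0.005], "angular": [0, 0, 0]},
    {"travel": [0.015, 0.038, 0], "angular": [0, 0, 0]},
    {"travel": [0.015, 0.038, 0], "angular": [0, 0, 0]}
  ]
}}

```text
time: 19.2
position: [0.5755, -0.0788, 0.0817]
tool_rot: [2.219, 2.221, 0.0]
ft_force: [0.2, -1.2, 0.2]
grip_width: 0.863
```

```bash
python3 go.py 0.664 -0.0388 0.07; python3 -c "
from h import *
im,C=snap('scene','s15');x,y=193,195
cv2.imwrite('pics/s15c.png',cv2.resize(im[y-50:y+40,x-60:x+60],(800,600),interpolation=cv2.INTER_CUBIC))"
```

```text
t 19.2 tcp [ 0.5755 -0.0788  0.0817] toolx [-0.001  1.    -0.001] f [ 0.2 -1.2  0.2] w 75.1
travel [0.0399 0.0885 0.0118]
```

View pics/s15c.png

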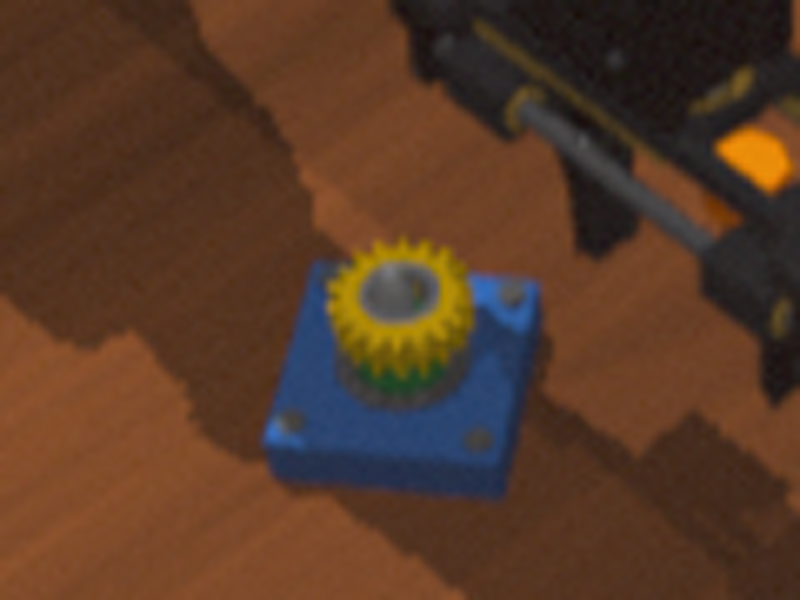

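Blue stand is done. Now the steel gear.

Emit:
{"fn": "servo_tool", "kwargs": {
  "series": [
    {"travel": [0.014, 0.03, 0], "angular": [0, 0, 0]},
    {"travel": [0.013, 0.03, 0], "angular": [0, 0, 0]},
    {"travel": [0.013, 0.0285, 0], "angular": [0, 0, 0]},
    {"travel": [0, 0, 0], "angular": [0, 0, 0]},
    {"travel": [0, 0, 0], "angular": [0, 0, 0]}
  ],
  "squeeze": 35
}}

```text
time: 19.75
position: [0.6619, -0.0374, 0.0803]
tool_rot: [-2.216, -2.225, 0.001]
ft_force: [0.5, -0.4, 0.1]
grip_width: 0.862
```

Emit:
{"fn": "servo_tool", "kwargs": {
  "series": [
    {"travel": [0, 0, 0], "angular": [0, 0, 0]}
  ]
}}

```text
time: 19.85
position: [0.6613, -0.0389, 0.0806]
tool_rot: [-2.219, -2.224, 0.002]
ft_force: [0.3, -0.2, 0.5]
grip_width: 0.86
```

```bash
python3 go.py 0.664 -0.0388 -0.0235; python3 -c "
from w import *
im,C=snap('wrist','w16');print(loc(im,C,(.664,-.039),.016,(0,0,140),(179,60,255),45),proj([.664,-.0388,.016],C))"
```

```text
t 19.85 tcp [ 0.6613 -0.0389  0.0806] toolx [-0.002  1.    -0.001] f [ 0.3 -0.2  0.5] w 74.8
travel [0.0002 0.0029 0.1041]
(array([257.2, 194.8]), array([ 0.664 , -0.0396,  0.016 ]), (35, 39, 204, 200)) [257.20342333 193.89881117]
```

View pics/w16.png

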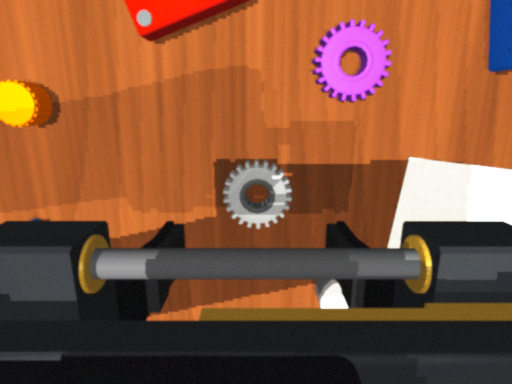

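Emit:
{"fn": "servo_tool", "kwargs": {
  "series": [
    {"travel": [-0.0002, 0.0025, 0.03], "angular": [0, 0, 0]},
    {"travel": [0, 0, 0.03], "angular": [0, 0, 0]},
    {"travel": [0, 0, 0.025], "angular": [0, 0, 0]},
    {"travel": [0, 0, 0.005], "angular": [0, 0, 0]},
    {"travel": [0, 0, 0], "angular": [0, 0, 0]}
  ]
}}

```text
time: 20.4
position: [0.6638, -0.039, -0.0094]
tool_rot: [-2.218, -2.223, 0.002]
ft_force: [0.9, 0.5, 1.2]
grip_width: 0.861
```

Emit:
{"fn": "servo_tool", "kwargs": {
  "series": [
    {"travel": [0, 0, 0.003], "angular": [0, 0, 0]},
    {"travel": [0, 0, 0.003], "angular": [0, 0, 0]},
    {"travel": [0, 0, 0], "angular": [0, 0, 0]},
    {"travel": [0, 0, 0], "angular": [0, 0, 0]}
  ]
}}

```text
time: 20.8
position: [0.6652, -0.0382, -0.0144]
tool_rot: [2.218, 2.224, 0.001]
ft_force: [-0.5, 0.1, 0.5]
grip_width: 0.858
```

```bash
python3 go.py 0.664 -0.0395 -0.0235
```

```text
t 20.8 tcp [ 0.6652 -0.0382 -0.0144] toolx [-0.003  1.    -0.   ] f [-0.5  0.1  0.5] w 74.6
travel [-0.0013 -0.0013  0.0091]
```

Emit:
{"fn": "servo_tool", "kwargs": {
  "series": [
    {"travel": [-0.0013, -0.001, 0.004], "angular": [0, 0, 0]},
    {"travel": [0, 0, 0.004], "angular": [0, 0, 0]},
    {"travel": [0, 0, 0.001], "angular": [0, 0, 0]},
    {"travel": [0, 0, 0], "angular": [0, 0, 0]}
  ]
}}

```text
time: 21.2
position: [0.6635, -0.0395, -0.0246]
tool_rot: [-2.218, -2.224, 0.001]
ft_force: [0.5, -0.1, -0.2]
grip_width: 0.864
```

Emit:
{"fn": "servo_tool", "kwargs": {
  "series": [
    {"travel": [0, 0, 0], "angular": [0, 0, 0]},
    {"travel": [0, 0, 0], "angular": [0, 0, 0]},
    {"travel": [0, 0, 0], "angular": [0, 0, 0]},
    {"travel": [0, 0, 0], "angular": [0, 0, 0]},
    {"travel": [0, 0, 0], "angular": [0, 0, 0]}
  ],
  "claw": 0.04
}}

```text
time: 21.7
position: [0.6638, -0.0394, -0.024]
tool_rot: [-2.218, -2.225, 0.0]
ft_force: [-0.8, -0.2, 0.8]
grip_width: 0.621
```

```bash
python3 go.py 0.606 0.1318 0.08
```

```text
t 21.7 tcp [ 0.6638 -0.0394 -0.024 ] toolx [-0.003  1.    -0.   ] f [-0.8 -0.2  0.8] w 54.1
travel [ 0.1714 -0.0573 -0.104 ]
```

Emit:
{"fn": "servo_tool", "kwargs": {
  "series": [
    {"travel": [0, 0, -0.02], "angular": [0, 0, 0]},
    {"travel": [0, 0, -0.03], "angular": [0, 0, 0]},
    {"travel": [0, 0, -0.03], "angular": [0, 0, 0]},
    {"travel": [0, 0, -0.02], "angular": [0, 0, 0]},
    {"travel": [0.02, -0.007, 0], "angular": [0, 0, 0]}
  ]
}}

```text
time: 22.2
position: [0.6599, -0.0238, 0.0791]
tool_rot: [2.22, 2.214, 0.003]
ft_force: [0.1, 0.4, -2.9]
grip_width: 0.627
```

Emit:
{"fn": "servo_tool", "kwargs": {
  "series": [
    {"travel": [0.03, -0.01, 0], "angular": [0, 0, 0]},
    {"travel": [0.03, -0.01, 0], "angular": [0, 0, 0]},
    {"travel": [0.02, -0.007, 0], "angular": [0, 0, 0]},
    {"travel": [0, 0, 0], "angular": [0, 0, 0]},
    {"travel": [0, 0, 0], "angular": [0, 0, 0]}
  ]
}}

```text
time: 22.7
position: [0.6293, 0.0604, 0.0755]
tool_rot: [2.217, 2.226, -0.001]
ft_force: [0.2, -1.0, -2.8]
grip_width: 0.624
```

```bash
python3 go.py 0.606 0.1318 0.08;python3 -c "
from w import *
im,C=snap('wrist','w17');print(proj([.606,.1318,.072],C),proj([.606,.1318,.026],C))"
```

```text
t 22.7 tcp [0.6293 0.0604 0.0755] toolx [-0.004  1.    -0.001] f [ 0.2 -1.  -2.8] w 54.3
travel [ 0.0715 -0.023  -0.0045]
[212.81690902 100.2645138 ] [220.97633253 101.50713379]
```

View pics/w17.png

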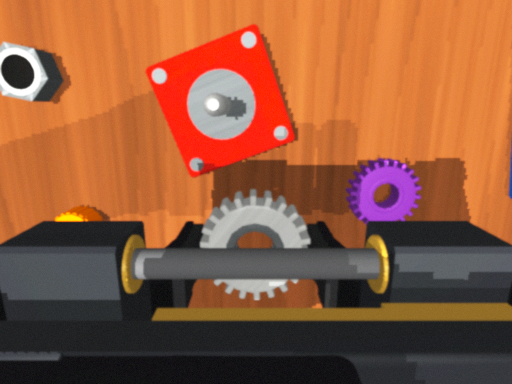

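Emit:
{"fn": "servo_tool", "kwargs": {
  "series": [
    {"travel": [0.024, -0.008, 0], "angular": [0, 0, 0]},
    {"travel": [0.024, -0.008, 0], "angular": [0, 0, 0]},
    {"travel": [0.022, -0.007, 0], "angular": [0, 0, 0]},
    {"travel": [0, 0, 0], "angular": [0, 0, 0]},
    {"travel": [0, 0, 0], "angular": [0, 0, 0]}
  ]
}}

```text
time: 23.25
position: [0.6068, 0.129, 0.0757]
tool_rot: [2.218, 2.223, -0.001]
ft_force: [0.1, -0.9, -3.2]
grip_width: 0.624
```

Emit:
{"fn": "servo_tool", "kwargs": {
  "series": [
    {"travel": [0, 0, 0], "angular": [0, 0, 0]},
    {"travel": [0, 0, 0], "angular": [0, 0, 0]}
  ]
}}

```text
time: 23.45
position: [0.607, 0.1282, 0.0757]
tool_rot: [2.221, 2.221, -0.001]
ft_force: [0.4, 0.6, -3.0]
grip_width: 0.625
```

```bash
python3 go.py 0.606 0.1308 0.002;python3 -c "
from w import *
im,C=snap('wrist','w18');print(proj([.606,.1308,.072],C),proj([.606,.1308,.026],C))
print([proj([.606+a*.04547*0,.1308,.024],C) for a in (0,)])
cv2.imwrite('pics/w18b.png',cv2.resize(im[100:310,130:380],(750,630)))"
```

```text
t 23.45 tcp [0.607  0.1282 0.0757] toolx [-0.     1.    -0.001] f [ 0.4  0.6 -3. ] w 54.4
travel [ 0.0026 -0.001   0.0737]
[251.77085763 215.43951474] [252.32294964 195.88820903]
[array([252.34248611, 195.19636168])]
```

View pics/w18b.png

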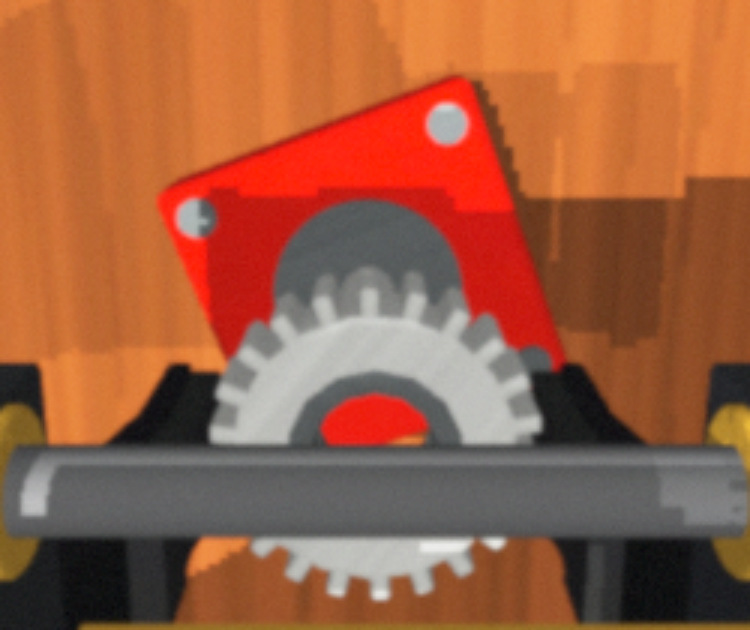

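Emit:
{"fn": "servo_tool", "kwargs": {
  "series": [
    {"travel": [0.0022, -0.001, 0], "angular": [0, 0, 0]},
    {"travel": [0, 0, 0.01], "angular": [0, 0, 0]},
    {"travel": [0, 0, 0.012], "angular": [0, 0, 0]},
    {"travel": [0, 0, 0.01], "angular": [0, 0, 0]},
    {"travel": [0, 0, 0], "angular": [0, 0, 0]}
  ]
}}

```text
time: 24.0
position: [0.6035, 0.1319, 0.0412]
tool_rot: [-2.216, -2.223, 0.006]
ft_force: [0.2, -0.3, -2.6]
grip_width: 0.626
```

Emit:
{"fn": "servo_tool", "kwargs": {
  "series": [
    {"travel": [0, 0, 0.01], "angular": [0, 0, 0]},
    {"travel": [0, 0, 0.01], "angular": [0, 0, 0]},
    {"travel": [0, 0, 0.01], "angular": [0, 0, 0]},
    {"travel": [0, 0, 0.004], "angular": [0, 0, 0]},
    {"travel": [0, 0, 0], "angular": [0, 0, 0]}
  ]
}}

```text
time: 24.5
position: [0.6046, 0.1324, 0.0089]
tool_rot: [-2.217, -2.224, 0.002]
ft_force: [-0.8, 0.1, -2.6]
grip_width: 0.626
```

Emit:
{"fn": "servo_tool", "kwargs": {
  "series": [
    {"travel": [0, 0, 0], "angular": [0, 0, 0]},
    {"travel": [0, 0, 0], "angular": [0, 0, 0]}
  ]
}}

```text
time: 24.7
position: [0.6058, 0.1327, 0.0105]
tool_rot: [2.218, 2.224, 0.001]
ft_force: [-0.4, 0.9, -2.4]
grip_width: 0.625
```

No side load. Lowering the last 7 mm.

Emit:
{"fn": "servo_tool", "kwargs": {
  "series": [
    {"travel": [-0.001, 0, 0.004], "angular": [0, 0, 0]},
    {"travel": [0, 0, 0.003], "angular": [0, 0, 0]},
    {"travel": [0, 0, 0], "angular": [0, 0, 0]},
    {"travel": [0, 0, 0], "angular": [0, 0, 0]}
  ]
}}

```text
time: 25.1
position: [0.6052, 0.1315, 0.0028]
tool_rot: [-2.218, -2.225, 0.0]
ft_force: [-1.1, 0.1, -3.4]
grip_width: 0.622
```

Emit:
{"fn": "servo_tool", "kwargs": {
  "series": [
    {"travel": [0, 0, 0.001], "angular": [0, 0, 0]},
    {"travel": [0, 0, 0], "angular": [0, 0, 0]}
  ]
}}

```text
time: 25.3
position: [0.6055, 0.1317, 0.0021]
tool_rot: [2.218, 2.225, 0.0]
ft_force: [-0.4, 0.5, -2.4]
grip_width: 0.625
```

Emit:
{"fn": "servo_tool", "kwargs": {
  "series": [
    {"travel": [0, 0, 0], "angular": [0, 0, 0]},
    {"travel": [0, 0, 0], "angular": [0, 0, 0]},
    {"travel": [0, 0, 0], "angular": [0, 0, 0]},
    {"travel": [0, 0, 0], "angular": [0, 0, 0]}
  ],
  "claw": 0.075
}}

```text
time: 25.7
position: [0.6056, 0.1316, 0.0022]
tool_rot: [2.218, 2.224, 0.001]
ft_force: [0.6, -0.8, 0.3]
grip_width: 0.841
```

Emit:
{"fn": "servo_tool", "kwargs": {
  "series": [
    {"travel": [0, 0, -0.025], "angular": [0, 0, 0]},
    {"travel": [0, 0, -0.03], "angular": [0, 0, 0]},
    {"travel": [0, 0, -0.03], "angular": [0, 0, 0]},
    {"travel": [-0.035, -0.012, 0], "angular": [0, 0, 0]},
    {"travel": [-0.04, -0.014, 0], "angular": [0, 0, 0]}
  ]
}}

```text
time: 26.2
position: [0.5805, 0.0583, 0.0886]
tool_rot: [2.212, 2.229, 0.005]
ft_force: [0.1, -1.0, -0.4]
grip_width: 0.86
```

Emit:
{"fn": "servo_tool", "kwargs": {
  "series": [
    {"travel": [-0.04, -0.014, 0], "angular": [0, 0, 0]},
    {"travel": [-0.04, -0.014, 0], "angular": [0, 0, 0]},
    {"travel": [-0.04, -0.014, 0], "angular": [0, 0, 0]},
    {"travel": [-0.04, -0.014, 0], "angular": [0, 0, 0]},
    {"travel": [-0.04, -0.014, 0], "angular": [0, 0, 0]}
  ],
  "claw": 0.055
}}

```text
time: 26.7
position: [0.5096, -0.1453, 0.0873]
tool_rot: [2.217, 2.224, 0.0]
ft_force: [0.5, -0.8, -0.3]
grip_width: 0.637
```

```bash
python3 go.py 0.4484 -0.3212 0.075; python3 -c "
from h import *
im,C=snap('scene','s19');x,y=307,175
cv2.imwrite('pics/s19c.png',cv2.resize(im[y-45:y+45,x-60:x+60],(800,600),interpolation=cv2.INTER_CUBIC))"
```

```text
t 26.7 tcp [ 0.5096 -0.1453  0.0873] toolx [-0.003  1.    -0.001] f [ 0.5 -0.8 -0.3] w 55.4
travel [-0.1757 -0.0617  0.0124]
```

View pics/s19c.png

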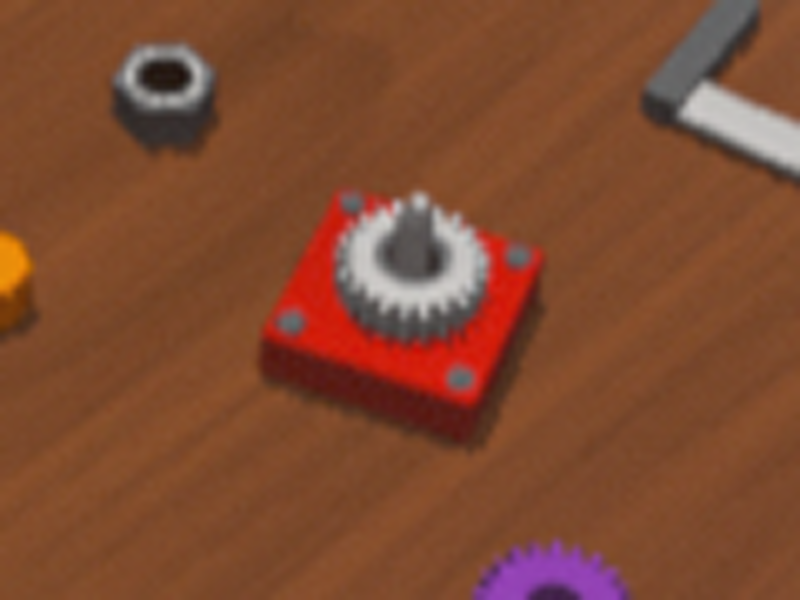

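Steel gear is seated on the red stud. Next, the brass collar.

Emit:
{"fn": "servo_tool", "kwargs": {
  "series": [
    {"travel": [-0.04, -0.014, 0], "angular": [0, 0, 0]},
    {"travel": [-0.04, -0.014, 0], "angular": [0, 0, 0]},
    {"travel": [-0.04, -0.014, 0], "angular": [0, 0, 0]},
    {"travel": [-0.035, -0.012, 0], "angular": [0, 0, 0]},
    {"travel": [-0.018, -0.007, 0.005], "angular": [0, 0, 0]}
  ],
  "squeeze": 25
}}

```text
time: 27.25
position: [0.4484, -0.3212, 0.0827]
tool_rot: [2.221, 2.218, -0.002]
ft_force: [0.6, -0.4, 1.0]
grip_width: 0.634
```

Emit:
{"fn": "servo_tool", "kwargs": {
  "series": [
    {"travel": [0, 0, 0], "angular": [0, 0, 0]},
    {"travel": [0, 0, 0], "angular": [0, 0, 0]},
    {"travel": [0, 0, 0], "angular": [0, 0, 0]}
  ]
}}

```text
time: 27.55
position: [0.4509, -0.315, 0.0822]
tool_rot: [2.215, 2.228, 0.001]
ft_force: [0.2, 0.8, -0.4]
grip_width: 0.633
```

```bash
python3 go.py 0.4484 -0.3212 -0.0235; python3 -c "
from w import *
im,C=snap('wrist','w20');print(loc(im,C,(.4484,-.3212),.018,(15,120,100),(30,255,255),40),proj([.4484,-.3212,.018],C))"
```

```text
t 27.55 tcp [ 0.4509 -0.315   0.0822] toolx [-0.006  1.     0.001] f [ 0.2  0.8 -0.4] w 55.1
travel [-0.0062 -0.0026  0.1057]
(array([250.4, 201.3]), array([ 0.4482, -0.3209,  0.018 ]), (59, 54, 128, 135)) [250.58719708 201.755922  ]
```

View pics/w20.png

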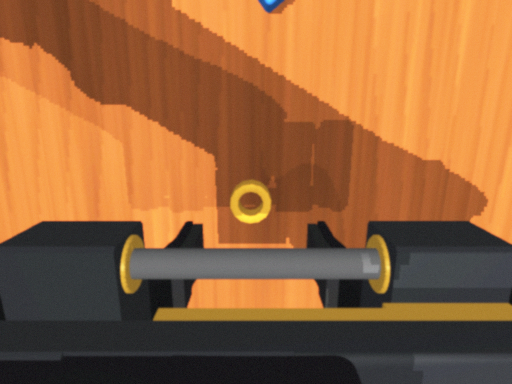

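Emit:
{"fn": "servo_tool", "kwargs": {
  "series": [
    {"travel": [-0.006, -0.0025, 0.03], "angular": [0, 0, -0.005]},
    {"travel": [0, 0, 0.03], "angular": [0, 0, 0]},
    {"travel": [0, 0, 0.025], "angular": [0, 0, 0]},
    {"travel": [0, 0, 0.01], "angular": [0, 0, 0]},
    {"travel": [0, 0, 0], "angular": [0, 0, 0]}
  ]
}}

```text
time: 28.1
position: [0.4469, -0.3212, -0.0141]
tool_rot: [-2.209, -2.23, -0.0]
ft_force: [-0.1, 0.4, 0.4]
grip_width: 0.633
```

Emit:
{"fn": "servo_tool", "kwargs": {
  "series": [
    {"travel": [0, 0, 0], "angular": [0, 0, 0]},
    {"travel": [0, 0, 0], "angular": [0, 0, 0]},
    {"travel": [0, 0, 0], "angular": [0, 0, 0]}
  ]
}}

```text
time: 28.4
position: [0.4482, -0.3235, -0.0117]
tool_rot: [2.211, 2.229, 0.0]
ft_force: [-0.2, 1.1, -1.0]
grip_width: 0.633
```

```bash
python3 go.py 0.4483 -0.3210 -0.0235
```

```text
t 28.4 tcp [ 0.4482 -0.3235 -0.0117] toolx [-0.008  1.    -0.002] f [-0.2  1.1 -1. ] w 55.1
travel [0.0026 0.0001 0.0118]
```

Emit:
{"fn": "servo_tool", "kwargs": {
  "series": [
    {"travel": [0.0026, 0, 0.004], "angular": [0, 0, 0.008]},
    {"travel": [0, 0, 0.004], "angular": [0, 0, 0]},
    {"travel": [0, 0, 0.0025], "angular": [0, 0, 0]},
    {"travel": [0, 0, 0], "angular": [0, 0, 0]},
    {"travel": [0, 0, 0], "angular": [0, 0, 0]}
  ]
}}

```text
time: 28.9
position: [0.4471, -0.3203, -0.0237]
tool_rot: [-2.221, -2.221, 0.0]
ft_force: [0.8, 0.4, -0.5]
grip_width: 0.633
```

```bash
python3 go.py 0.4483 -0.3210 -0.0235
```

```text
t 28.9 tcp [ 0.4471 -0.3203 -0.0237] toolx [0. 1. 0.] f [ 0.8  0.4 -0.5] w 55.1
travel [-0.0007  0.0012 -0.0002]
```

Emit:
{"fn": "servo_tool", "kwargs": {
  "series": [
    {"travel": [-0.0007, 0, 0], "angular": [0, 0, 0]},
    {"travel": [0, 0, 0], "angular": [0, 0, 0]},
    {"travel": [0, 0, 0], "angular": [0, 0, 0]},
    {"travel": [0, 0, 0], "angular": [0, 0, 0]},
    {"travel": [0, 0, 0], "angular": [0, 0, 0]}
  ],
  "claw": 0.024
}}

```text
time: 29.4
position: [0.4473, -0.3211, -0.0235]
tool_rot: [2.221, 2.221, -0.0]
ft_force: [-0.1, -0.6, 0.4]
grip_width: 0.37
```

Emit:
{"fn": "servo_tool", "kwargs": {
  "series": [
    {"travel": [0, 0, 0], "angular": [0, 0, 0]},
    {"travel": [0, 0, -0.02], "angular": [0, 0, 0]},
    {"travel": [0, 0, -0.03], "angular": [0, 0, 0]},
    {"travel": [0, 0, -0.03], "angular": [0, 0, 0]},
    {"travel": [0, 0, -0.025], "angular": [0, 0, 0]}
  ]
}}

```text
time: 29.9
position: [0.4473, -0.321, 0.0828]
tool_rot: [2.221, 2.221, 0.0]
ft_force: [-0.0, -0.8, -1.5]
grip_width: 0.376
```

```bash
python3 go.py 0.6055 0.1314 0.08
```

```text
t 29.9 tcp [ 0.4473 -0.321   0.0828] toolx [-0.  1. -0.] f [-0.  -0.8 -1.5] w 32.7
travel [0.4524 0.1582 0.0027]
```

Emit:
{"fn": "servo_tool", "kwargs": {
  "series": [
    {"travel": [0.037, 0.013, 0], "angular": [0, 0, 0]},
    {"travel": [0.038, 0.013, 0], "angular": [0, 0, 0]},
    {"travel": [0.038, 0.013, 0], "angular": [0, 0, 0]},
    {"travel": [0.038, 0.013, 0], "angular": [0, 0, 0]},
    {"travel": [0.038, 0.013, 0], "angular": [0, 0, 0]}
  ]
}}

```text
time: 30.4
position: [0.5122, -0.1305, 0.0814]
tool_rot: [2.222, 2.221, -0.001]
ft_force: [-0.2, 0.1, -1.8]
grip_width: 0.369
```

Emit:
{"fn": "servo_tool", "kwargs": {
  "series": [
    {"travel": [0.038, 0.013, 0], "angular": [0, 0, 0]},
    {"travel": [0.038, 0.013, 0], "angular": [0, 0, 0]},
    {"travel": [0.038, 0.013, 0], "angular": [0, 0, 0]},
    {"travel": [0.038, 0.013, 0], "angular": [0, 0, 0]},
    {"travel": [0.038, 0.013, 0], "angular": [0, 0, 0]}
  ]
}}

```text
time: 30.9
position: [0.5773, 0.0593, 0.0812]
tool_rot: [2.222, 2.221, -0.001]
ft_force: [0.2, -0.9, -1.1]
grip_width: 0.372
```

Emit:
{"fn": "servo_tool", "kwargs": {
  "series": [
    {"travel": [0.038, 0.014, 0], "angular": [0, 0, 0]},
    {"travel": [0.036, 0.014, 0], "angular": [0, 0, 0]},
    {"travel": [0, 0, 0], "angular": [0, 0, 0]},
    {"travel": [0, 0, 0], "angular": [0, 0, 0]},
    {"travel": [0, 0, 0], "angular": [0, 0, 0]}
  ]
}}

```text
time: 31.4
position: [0.6049, 0.1302, 0.0809]
tool_rot: [2.223, 2.22, -0.003]
ft_force: [0.7, 0.1, -1.8]
grip_width: 0.371
```

```bash
python3 go.py 0.6055 0.1314 0.02;python3 -c "
from w import *
im,C=snap('wrist','w21')
cv2.imwrite('pics/w21b.png',cv2.resize(im[100:310,130:380],(750,630)))"
```

```text
t 31.4 tcp [0.6049 0.1302 0.0809] toolx [ 0.001  1.    -0.002] f [ 0.7  0.1 -1.8] w 32.3
travel [0.0013 0.0007 0.0609]
```

View pics/w21b.png

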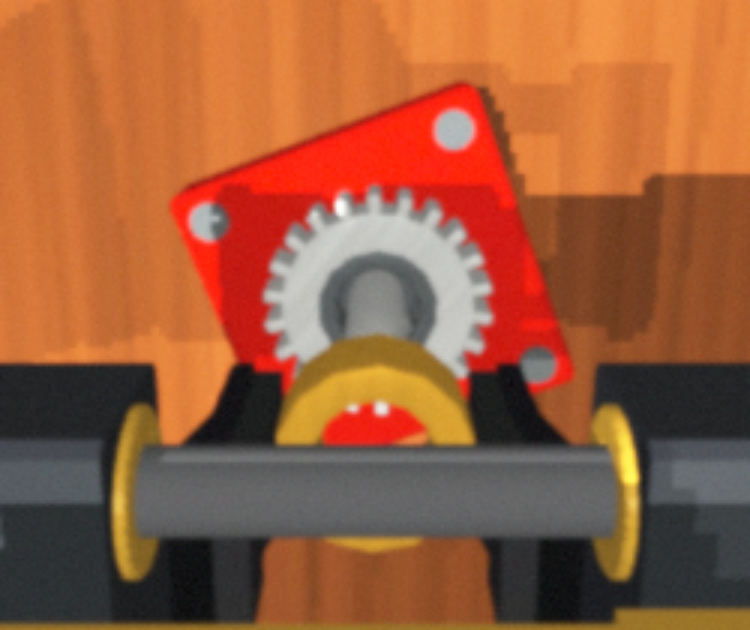

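Emit:
{"fn": "servo_tool", "kwargs": {
  "series": [
    {"travel": [0.0012, 0.0005, 0.005], "angular": [0, 0, 0]},
    {"travel": [0, 0, 0.015], "angular": [0, 0, 0]},
    {"travel": [0, 0, 0.012], "angular": [0, 0, 0]},
    {"travel": [0, 0, 0.008], "angular": [0, 0, 0]},
    {"travel": [0, 0, 0], "angular": [0, 0, 0]}
  ]
}}

```text
time: 31.95
position: [0.6041, 0.1326, 0.0392]
tool_rot: [-2.22, -2.22, 0.005]
ft_force: [0.2, -0.2, -0.6]
grip_width: 0.37
```

Emit:
{"fn": "servo_tool", "kwargs": {
  "series": [
    {"travel": [0, 0, 0.006], "angular": [0, 0, 0]},
    {"travel": [0, 0, 0.006], "angular": [0, 0, 0]},
    {"travel": [0, 0, 0.003], "angular": [0, 0, 0]},
    {"travel": [0, 0, 0], "angular": [0, 0, 0]},
    {"travel": [0, 0, 0], "angular": [0, 0, 0]}
  ]
}}

```text
time: 32.45
position: [0.6058, 0.1333, 0.0266]
tool_rot: [2.221, 2.221, 0.0]
ft_force: [0.4, -0.4, -1.0]
grip_width: 0.371
```

Emit:
{"fn": "servo_tool", "kwargs": {
  "series": [
    {"travel": [0, 0, 0], "angular": [0, 0, 0]}
  ]
}}

```text
time: 32.55
position: [0.606, 0.1333, 0.0267]
tool_rot: [2.221, 2.221, 0.001]
ft_force: [0.1, -0.5, -1.8]
grip_width: 0.375
```

Emit:
{"fn": "servo_tool", "kwargs": {
  "series": [
    {"travel": [-0.002, -0.0005, 0.004], "angular": [0, 0, 0]},
    {"travel": [0, 0, 0.003], "angular": [0, 0, 0]},
    {"travel": [0, 0, 0.001], "angular": [0, 0, 0]},
    {"travel": [0, 0, 0], "angular": [0, 0, 0]},
    {"travel": [0, 0, 0], "angular": [0, 0, 0]}
  ]
}}

```text
time: 33.05
position: [0.6052, 0.1309, 0.0186]
tool_rot: [2.221, 2.221, -0.001]
ft_force: [-0.8, -1.7, 1.8]
grip_width: 0.368
```

Emit:
{"fn": "servo_tool", "kwargs": {
  "series": [
    {"travel": [0, 0, 0.0005], "angular": [0, 0, 0]},
    {"travel": [0, 0, 0], "angular": [0, 0, 0]}
  ]
}}

```text
time: 33.25
position: [0.6052, 0.1309, 0.0185]
tool_rot: [2.221, 2.221, -0.001]
ft_force: [-2.1, -2.4, 5.4]
grip_width: 0.37
```

Contact at the expected height (TCP 0.0185). Releasing and going for the orange cap.

Emit:
{"fn": "servo_tool", "kwargs": {
  "series": [
    {"travel": [0, 0, 0], "angular": [0, 0, 0]},
    {"travel": [0, 0, 0], "angular": [0, 0, 0]},
    {"travel": [0, 0, 0], "angular": [0, 0, 0]},
    {"travel": [0, 0, 0], "angular": [0, 0, 0]}
  ],
  "claw": 0.055
}}

```text
time: 33.65
position: [0.6051, 0.1314, 0.0177]
tool_rot: [-2.221, -2.222, -0.0]
ft_force: [0.0, -0.5, -0.5]
grip_width: 0.603
```

Emit:
{"fn": "servo_tool", "kwargs": {
  "series": [
    {"travel": [0, 0, -0.025], "angular": [0, 0, 0]},
    {"travel": [0, 0, -0.03], "angular": [0, 0, 0]},
    {"travel": [-0.01, -0.01, -0.01], "angular": [0, 0, 0]},
    {"travel": [-0.028, -0.035, 0], "angular": [0, 0, 0]},
    {"travel": [-0.028, -0.035, 0], "angular": [0, 0, 0]}
  ]
}}

```text
time: 34.15
position: [0.5248, 0.0655, 0.0831]
tool_rot: [-2.22, -2.223, -0.002]
ft_force: [0.5, -0.6, -0.2]
grip_width: 0.629
```

```bash
python3 go.py 0.4844 0.0329 0.075; python3 -c "
from h import *
im,C=snap('scene','s22');x,y=307,175
cv2.imwrite('pics/s22c.png',cv2.resize(im[y-45:y+45,x-60:x+60],(800,600),interpolation=cv2.INTER_CUBIC))"
```

```text
t 34.15 tcp [0.5248 0.0655 0.0831] toolx [-0.002  1.     0.001] f [ 0.5 -0.6 -0.2] w 54.7
travel [-0.0325 -0.0404  0.008 ]
```

View pics/s22c.png

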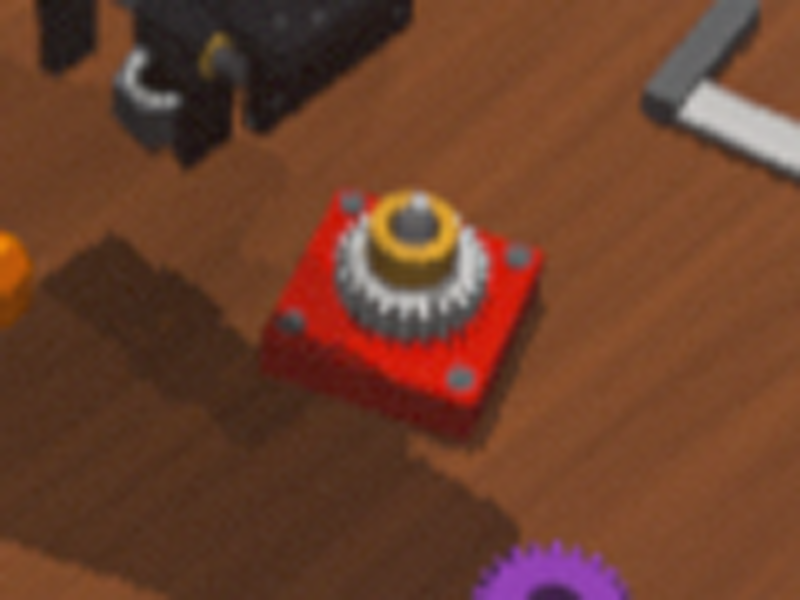

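Emit:
{"fn": "servo_tool", "kwargs": {
  "series": [
    {"travel": [-0.0165, -0.02, 0], "angular": [0, 0, 0]},
    {"travel": [-0.016, -0.02, 0], "angular": [0, 0, 0]},
    {"travel": [0, 0, 0], "angular": [0, 0, 0]},
    {"travel": [0, 0, 0], "angular": [0, 0, 0]},
    {"travel": [0, 0, 0], "angular": [0, 0, 0]}
  ],
  "squeeze": 15
}}

```text
time: 34.7
position: [0.4861, 0.0336, 0.0832]
tool_rot: [2.22, 2.222, 0.002]
ft_force: [0.2, -0.2, 0.1]
grip_width: 0.633
```

```bash
python3 go.py 0.4844 0.0329 -0.0235; python3 -c "
from w import *
im,C=snap('wrist','w23');print(loc(im,C,(.4844,.0329),.022,(8,120,150),(30,255,255),40),proj([.4844,.0329,.022],C))
cv2.imwrite('pics/w23b.png',cv2.resize(im[100:310,130:380],(750,630)))"
```

```text
t 34.7 tcp [0.4861 0.0336 0.0832] toolx [-0.001  1.     0.001] f [ 0.2 -0.2  0.1] w 55.1
travel [-0.0007 -0.0018  0.1067]
(array([239.8, 180.2]), array([0.4752, 0.0458, 0.022 ]), (0, 0, 240, 207)) [251.46266758 196.14991453]
```

View pics/w23b.png

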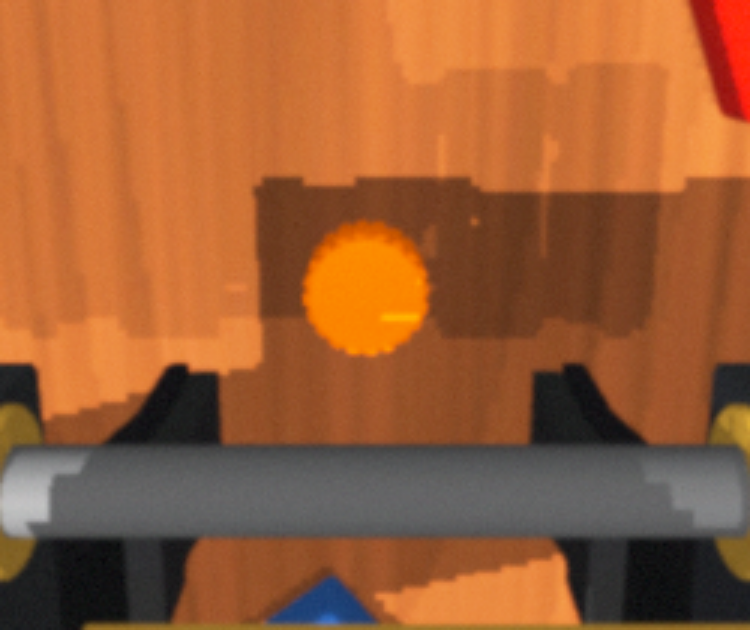

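The colour mask caught the wood here. By eye the cap centre is at (252,197) against a predicted (251,196), which agrees, so I'm going down.

Emit:
{"fn": "servo_tool", "kwargs": {
  "series": [
    {"travel": [-0.001, -0.0013, 0.03], "angular": [0, 0, 0]},
    {"travel": [0, 0, 0.03], "angular": [0, 0, 0]},
    {"travel": [0, 0, 0.025], "angular": [0, 0, 0]},
    {"travel": [0, 0, 0.01], "angular": [0, 0, 0]},
    {"travel": [0, 0, 0], "angular": [0, 0, 0]}
  ]
}}

```text
time: 35.25
position: [0.483, 0.0325, -0.0133]
tool_rot: [-2.218, -2.221, 0.002]
ft_force: [-0.0, -1.1, -0.4]
grip_width: 0.635
```

Emit:
{"fn": "servo_tool", "kwargs": {
  "series": [
    {"travel": [0, 0, 0], "angular": [0, 0, 0]},
    {"travel": [0, 0, 0], "angular": [0, 0, 0]},
    {"travel": [0, 0, 0], "angular": [0, 0, 0]}
  ]
}}

```text
time: 35.55
position: [0.485, 0.0317, -0.0109]
tool_rot: [2.22, 2.22, 0.002]
ft_force: [0.6, 0.5, -0.5]
grip_width: 0.635
```

```bash
python3 go.py 0.4846 0.0325 -0.0235
```

```text
t 35.55 tcp [ 0.485   0.0317 -0.0109] toolx [ 0.  1. -0.] f [ 0.6  0.5 -0.5] w 55.2
travel [ 0.0008 -0.0004  0.0126]
```

Emit:
{"fn": "servo_tool", "kwargs": {
  "series": [
    {"travel": [0.001, 0, 0.005], "angular": [0, 0, 0]},
    {"travel": [0, 0, 0.004], "angular": [0, 0, 0]},
    {"travel": [0, 0, 0.003], "angular": [0, 0, 0]},
    {"travel": [0, 0, 0], "angular": [0, 0, 0]},
    {"travel": [0, 0, 0], "angular": [0, 0, 0]}
  ]
}}

```text
time: 36.05
position: [0.4837, 0.0327, -0.0243]
tool_rot: [-2.221, -2.221, 0.0]
ft_force: [0.6, 0.4, -0.4]
grip_width: 0.634
```

Emit:
{"fn": "servo_tool", "kwargs": {
  "series": [
    {"travel": [0, 0, 0], "angular": [0, 0, 0]},
    {"travel": [0, 0, 0], "angular": [0, 0, 0]},
    {"travel": [0, 0, 0], "angular": [0, 0, 0]},
    {"travel": [0, 0, 0], "angular": [0, 0, 0]},
    {"travel": [0, 0, 0], "angular": [0, 0, 0]}
  ],
  "claw": 0.022
}}

```text
time: 36.55
position: [0.484, 0.0327, -0.024]
tool_rot: [2.221, 2.221, -0.0]
ft_force: [-0.6, -0.6, 0.6]
grip_width: 0.358
```

Emit:
{"fn": "servo_tool", "kwargs": {
  "series": [
    {"travel": [0, 0, 0], "angular": [0, 0, 0]},
    {"travel": [0, 0, -0.02], "angular": [0, 0, 0]},
    {"travel": [0, 0, -0.03], "angular": [0, 0, 0]},
    {"travel": [0, 0, -0.03], "angular": [0, 0, 0]},
    {"travel": [0, 0, -0.025], "angular": [0, 0, 0]}
  ]
}}

```text
time: 37.05
position: [0.4841, 0.0329, 0.0824]
tool_rot: [2.221, 2.221, 0.001]
ft_force: [-0.0, -0.9, -0.8]
grip_width: 0.356
```

```bash
python3 go.py 0.6055 0.1314 0.085
```

```text
t 37.05 tcp [0.4841 0.0329 0.0824] toolx [-0.  1. -0.] f [-0.  -0.9 -0.8] w 30.9
travel [ 0.0985  0.1214 -0.0026]
```

Emit:
{"fn": "servo_tool", "kwargs": {
  "series": [
    {"travel": [0.02, 0.025, 0], "angular": [0, 0, 0]},
    {"travel": [0.025, 0.03, 0], "angular": [0, 0, 0]},
    {"travel": [0.025, 0.03, 0], "angular": [0, 0, 0]},
    {"travel": [0.02, 0.025, 0], "angular": [0, 0, 0]},
    {"travel": [0.0085, 0.0115, 0], "angular": [0, 0, 0]}
  ]
}}

```text
time: 37.55
position: [0.6068, 0.134, 0.0805]
tool_rot: [-2.218, -2.222, -0.003]
ft_force: [-0.0, -0.5, -0.5]
grip_width: 0.361
```

Emit:
{"fn": "servo_tool", "kwargs": {
  "series": [
    {"travel": [0, 0, 0], "angular": [0, 0, 0]},
    {"travel": [0, 0, 0], "angular": [0, 0, 0]},
    {"travel": [0, 0, 0], "angular": [0, 0, 0]}
  ]
}}

```text
time: 37.85
position: [0.6046, 0.1301, 0.0806]
tool_rot: [2.222, 2.22, -0.002]
ft_force: [-0.0, -1.0, -0.2]
grip_width: 0.361
```

```bash
python3 go.py 0.6055 0.1314 0.036;python3 -c "
from w import *
im,C=snap('wrist','w24')
cv2.imwrite('pics/w24b.png',cv2.resize(im[100:310,130:380],(750,630)))"
```

```text
t 37.85 tcp [0.6046 0.1301 0.0806] toolx [ 0.001  1.    -0.001] f [-0.  -1.  -0.2] w 31.4
travel [0.0014 0.0009 0.0446]
```

View pics/w24b.png

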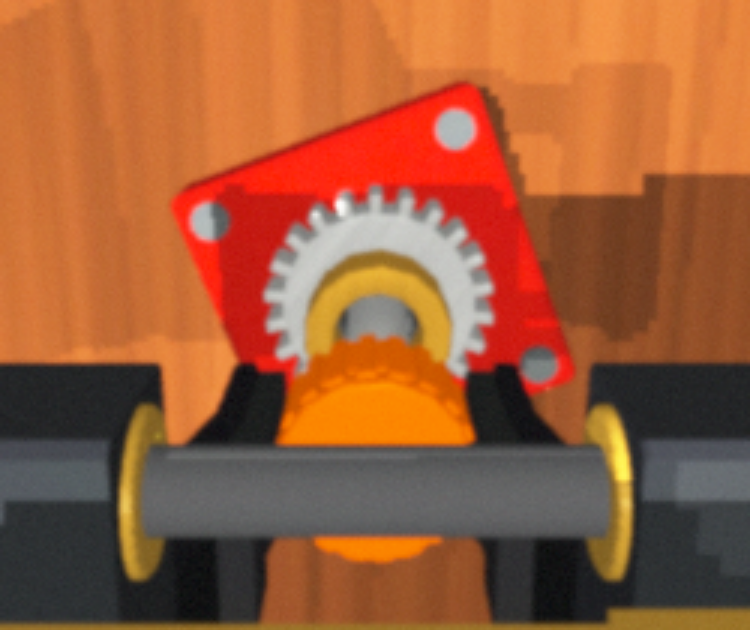

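Emit:
{"fn": "servo_tool", "kwargs": {
  "series": [
    {"travel": [0.0008, 0.0008, 0.008], "angular": [0, 0, 0]},
    {"travel": [0, 0, 0.01], "angular": [0, 0, 0]},
    {"travel": [0, 0, 0.006], "angular": [0, 0, 0]},
    {"travel": [0, 0, 0], "angular": [0, 0, 0]},
    {"travel": [0, 0, 0], "angular": [0, 0, 0]}
  ]
}}

```text
time: 38.4
position: [0.606, 0.1319, 0.0565]
tool_rot: [-2.221, -2.221, 0.001]
ft_force: [-0.2, -0.1, -0.8]
grip_width: 0.358
```

Emit:
{"fn": "servo_tool", "kwargs": {
  "series": [
    {"travel": [0, 0, 0], "angular": [0, 0, 0]},
    {"travel": [0, 0, 0], "angular": [0, 0, 0]}
  ]
}}

```text
time: 38.6
position: [0.6065, 0.1322, 0.0573]
tool_rot: [2.221, 2.221, 0.001]
ft_force: [-0.5, 0.0, -0.2]
grip_width: 0.36
```

```bash
python3 go.py 0.6053 0.1314 0.036
```

```text
t 38.6 tcp [0.6065 0.1322 0.0573] toolx [-0.  1.  0.] f [-0.5  0.  -0.2] w 31.3
travel [-0.0008 -0.0012  0.0213]
```

Emit:
{"fn": "servo_tool", "kwargs": {
  "series": [
    {"travel": [-0.0006, -0.001, 0.006], "angular": [0, 0, 0]},
    {"travel": [0, 0, 0.006], "angular": [0, 0, 0]},
    {"travel": [0, 0, 0.004], "angular": [0, 0, 0]},
    {"travel": [0, 0, 0], "angular": [0, 0, 0]},
    {"travel": [0, 0, 0], "angular": [0, 0, 0]}
  ]
}}

```text
time: 39.1
position: [0.6051, 0.1314, 0.0407]
tool_rot: [-2.221, -2.221, 0.0]
ft_force: [0.7, 0.3, -0.8]
grip_width: 0.36
```

Emit:
{"fn": "servo_tool", "kwargs": {
  "series": [
    {"travel": [0, 0, 0.003], "angular": [0, 0, 0]},
    {"travel": [0, 0, 0.001], "angular": [0, 0, 0]},
    {"travel": [0, 0, 0], "angular": [0, 0, 0]}
  ]
}}

```text
time: 39.4
position: [0.6051, 0.1313, 0.0367]
tool_rot: [-2.221, -2.221, 0.001]
ft_force: [-0.2, 0.0, -1.9]
grip_width: 0.359
```

Emit:
{"fn": "servo_tool", "kwargs": {
  "series": [
    {"travel": [0, 0, 0.001], "angular": [0, 0, 0]},
    {"travel": [0, 0, 0], "angular": [0, 0, 0]}
  ]
}}

```text
time: 39.6
position: [0.6054, 0.1314, 0.0361]
tool_rot: [2.221, 2.221, 0.0]
ft_force: [0.7, -0.0, 0.4]
grip_width: 0.358
```

Emit:
{"fn": "servo_tool", "kwargs": {
  "series": [
    {"travel": [0, 0, 0], "angular": [0, 0, 0]},
    {"travel": [0, 0, 0], "angular": [0, 0, 0]},
    {"travel": [0, 0, 0], "angular": [0, 0, 0]},
    {"travel": [0, 0, 0], "angular": [0, 0, 0]}
  ],
  "claw": 0.06
}}

```text
time: 40.0
position: [0.6052, 0.1314, 0.0359]
tool_rot: [2.221, 2.221, -0.0]
ft_force: [0.3, 0.4, 0.7]
grip_width: 0.631
```

Emit:
{"fn": "servo_tool", "kwargs": {
  "series": [
    {"travel": [0, 0, -0.025], "angular": [0, 0, 0]},
    {"travel": [0, 0, -0.03], "angular": [0, 0, 0]},
    {"travel": [0, 0, -0.03], "angular": [0, 0, 0]},
    {"travel": [-0.035, 0, -0.01], "angular": [0, 0, 0]},
    {"travel": [-0.04, 0, 0], "angular": [0, 0, 0]}
  ]
}}

```text
time: 40.5
position: [0.6066, 0.0586, 0.1338]
tool_rot: [2.214, 2.225, 0.007]
ft_force: [1.0, -0.3, -0.7]
grip_width: 0.691
```

Emit:
{"fn": "servo_tool", "kwargs": {
  "series": [
    {"travel": [-0.04, 0, 0], "angular": [0, 0, 0]},
    {"travel": [-0.04, 0, 0], "angular": [0, 0, 0]},
    {"travel": [-0.04, 0, 0], "angular": [0, 0, 0]},
    {"travel": [0, 0, 0], "angular": [0, 0, 0]},
    {"travel": [0, 0, 0], "angular": [0, 0, 0]}
  ]
}}

```text
time: 41.0
position: [0.6051, -0.065, 0.1308]
tool_rot: [-2.225, -2.218, 0.0]
ft_force: [0.3, 0.3, -0.4]
grip_width: 0.693
```

Run:
```python
from w import *
print(ctrl.get_state()['position'])
im,C=snap('scene','s30'); t,CT=snap('top','t30')
a=cv2.resize(im[130:220,247:367],(800,600),interpolation=cv2.INTER_CUBIC)
b=cv2.resize(im[145:235,133:253],(800,600),interpolation=cv2.INTER_CUBIC)
cv2.imwrite('pics/s30c.png',np.hstack([cv2.resize(a,(400,300)),cv2.resize(b,(400,300))]))
# expected pixel of top-face centre of each stack
print('cap top exp',proj([.6053,.1314,.082],C),'yellow top exp',proj([.4675,-.119,.060],C),'tops',proj([.6053,.1314,.082],CT),proj([.4675,-.119,.060],CT))
```

```text
[ 0.60506452 -0.06496581  0.13079474]
cap top exp [309.41997802 157.11247137] yellow top exp [191.65534353 188.75406101] tops [191.55808398 178.49081283] [311.30598831 246.43576271]
```

View pics/s30c.png

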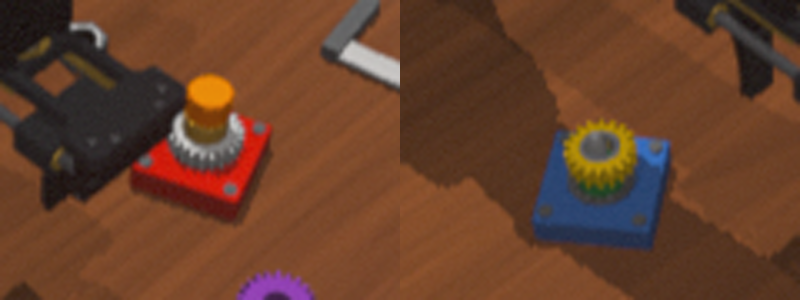

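View pics/t30.png

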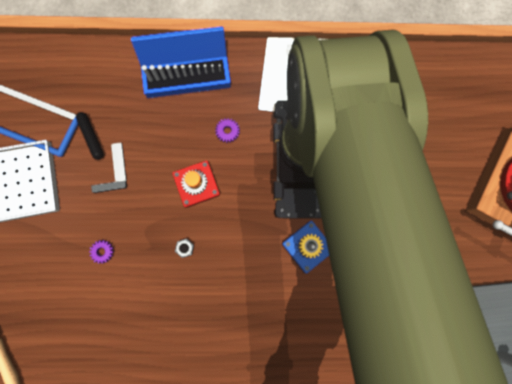

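```bash
python3 -c "
from bench import ctrl
s=ctrl.get_state();print(s['time'],s['ft_force']);print(ctrl.close_job())"
```

```text
41.1 [-0.61678068  0.9336394  -0.13833277]
the job is handed in; nothing more can be done
None
```

I built both studs and handed the job in at about 41 s of the 109 s allowed. Red carries steel gear, brass collar and orange cap; blue carries green collar and yellow gear. The hand-in gave no verdict.

- **Final views:** In the scene picture the cap's top was within 1 px of its expected spot, and the yellow gear's within about 1.5 px (roughly 3 mm). Both stacks look level and closed. I did not measure the other parts' final heights from the pictures.
- **Release and bystanders:** The gripper was open and clear of everything at hand-in. The nut and the square looked unmoved. The arm hid the tin in the last overhead picture, so I could not check it at the end. The gripper was never brought down on it and showed no contact there.
- **TCP height disagreed with the interface text:** The fingertips stood 26 mm behind the reported TCP, not 11 mm ahead of it. My first try at the green collar closed on nothing and moved nothing. I found the offset by touching the bench lightly (15 N) and used it from then on. The brass collar met its seat at the height this predicted.
- **Failed colour check:** The orange colour mask picked up wood when I went for the cap. I checked the cap by eye in a close crop instead, and it agreed with the overhead measurement to about 1 px.

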